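Swap two gas-filter cartridges in a spring-loaded sloping rack

TASK

The wide plain cartridge and the slim plain cartridge of the furnace gas supply have been fitted in each other's bays of the sloping rack. Swap them, so that each ends up properly fitted in the bay the other one came from: flat on the panel, with its lower end against the foot stop and its upper end held by the spring plate, without pressing hard on anything. Leave the finned cartridge and everything else on the bench where it is; the empty steel tray is there to lay a cartridge down in meanwhile.

Things in the scene. Friction and masses are not known exactly. Their poses are not given: they have to be found in the camera images.
- wide: Wide cartridge to be swapped: steel cylinder 44 mm in diameter, 96 mm long, between two square aluminium end blocks. Square end blocks 50 x 50 mm, 22 mm long; both ends alike. 140 mm long over all, 0.25 to 0.5 kg. Origin at its centre, on the axis; x along the axis (up the slope when fitted), z out of the rack. Grip it round the middle; it lies steadily on its square ends.
- slim: Slim cartridge to be swapped: smooth steel cylinder 28 mm in diameter, 96 mm long, between the same end blocks. Square end blocks 50 x 50 mm, 22 mm long; both ends alike. 140 mm long over all, 0.25 to 0.5 kg. Origin at its centre, on the axis; x along the axis (up the slope when fitted), z out of the rack. Grip it round the middle; it lies steadily on its square ends.
- finned: Third cartridge, to be left alone: slim cylinder with six thin round fins 48 mm in diameter between the same end blocks; it is fitted in whichever bay the other two are not. Same size and frame as the others.
- rack: The rack's stand (fixed): base plate 240 x 370 mm on the bench, carrying the sloping panel and a small gauge at its upper left corner. Equipment boxes up to 190 mm high stand along the bench's back and sides. Origin at the middle of its underside; x away from the robot. A cartridge may be lifted straight out of its bay, square to the panel, and must not be pressed against the rack with more than 80 N (sum of its contacts; 17 N when fitted).
- panel: Sloping panel of the rack, 250 x 370 mm, rising away from the robot at 35 degrees to the horizontal. Origin on its surface, in the middle bay, 120 mm above the bench; x up the slope, y to the left, z out of the panel (leaning 35 degrees from vertical to the robot). Three bays side by side, 115 mm apart along y. Fitted cartridges lie flat on it along x.
- bay0 (a point): Centre of a cartridge properly fitted in the left bay (seen from the robot), 25 mm above the panel's surface; axes as the panel's. All bays are alike: a fitted cartridge is pinched between a fixed foot stop below (its face 70 mm down the slope from here, 14 mm high, 62 mm wide) and a spring plate above (face 70 mm up the slope from here, pushing with about 6 N).
- bay1 (a point): The same for the middle bay. In an empty bay the spring plate comes 6 mm down the slope, so the gap is only 134 mm: a cartridge is held just above the foot stop, pushed up the slope against the plate, lowered behind the stop and let go. Spring 3.6 N when the bay is empty, plus 0.45 N per mm, 19 mm travel. Slippery nylon plate 40 mm wide, from 8 to 58 mm above the panel; slides along x only.
- bay2 (a point): The same for the right bay. Two cheeks, 12 mm high and 6 mm thick, from 34 to 70 mm down the slope from the bay point, leave 3 mm on each side of the lower end block. Behind each plate, from 100 mm up the slope, stands a spring housing 46 mm wide and 50 mm high, and a 16 mm pipe runs across through the housings, 33 mm above the panel.
- tray: Empty shallow steel tray (fixed), 240 x 150 mm, rim 14 mm high, walls and floor 3 mm thick, beside the rack on one side; origin at the middle of its underside, on the bench; x along its 240 mm length.
- briquettes: The same kind of tray (fixed) full of black ore briquettes up to 27 mm high, on the rack's other side; origin at the middle of its underside.
- wrench: Wrench, 170 mm, lying flat on the bench, on the right behind the trays; leave it.
- brush: Hand brush lying on the bench; leave it.
- beaker: Steel beaker 76 mm wide, 95 mm high, standing behind the rack; origin at its underside; leave it.
- bottle: Amber bottle 68 mm wide, 170 mm high, standing behind the rack; origin at its underside; leave it.
- jar: White jar 72 mm wide, 90 mm high, standing on the left behind the trays; origin at its underside; leave it.

How it is judged:
At the end, for the whole second after the job is handed in: The wide and the slim cartridge have changed bays and each is fitted in its bay: centre within 6 mm of the bay's site, axis within 0.06 rad of the panel's slope line, at rest and released; the finned cartridge is within 10 mm of its start (((distance between wide and bay0 below 0.006 m and angle between the x axis of wide and the x axis of panel, either way round below 0.06 rad) or (distance between wide and bay1 below 0.006 m and angle between the x axis of wide and the x axis of panel, either way round below 0.06 rad) or (distance between wide and bay2 below 0.006 m and angle between the x axis of wide and the x axis of panel, either way round below 0.06 rad)) and ((distance between slim and bay0 below 0.006 m and angle between the x axis of slim and the x axis of panel, either way round below 0.06 rad) or (distance between slim and bay1 below 0.006 m and angle between the x axis of slim and the x axis of panel, either way round below 0.06 rad) or (distance between slim and bay2 below 0.006 m and angle between the x axis of slim and the x axis of panel, either way round below 0.06 rad)) and distance of each of wide, slim from where it was at the start of the episode above 0.08 m and distance of finned from where it was at the start of the episode below 0.01 m and distance between wide and slim above 0.08 m and linear speed of each of wide, slim below 0.02 m/s); the robot touches nothing.
It fails at once if a bystander on the bench is moved by more than 30 mm (distance of any of wrench, brush, beaker, bottle, jar from where it was at the start of the episode above 0.03 m).
It fails at once if the finned cartridge is moved by more than 20 mm (distance of finned from where it was at the start of the episode above 0.02 m).
It fails at once if a cartridge is pressed against the rack with more than 80 N (contact force between any of wide, slim, finned and panel above 80 N).
It also fails if it takes over 72 s, if anything falls off the work surface, if the arm or the gripper's body presses on something with over 40 N, if the wrist force passes 120 N, or if a joint passes its speed limit or range.

ROBOT

A 6-joint arm with a two-finger parallel gripper is mounted at the origin on the work surface. World frame = base frame: x ahead of the robot, y to its left, z up, the work surface at z = 0. Lengths are in m, angles in rad, forces in N, time in s.
With the tool pointing down it reaches from about 0.25 to 0.725 m from the base axis. Payload 4 kg.
Tool frame: the origin (TCP) lies midway between the tips of the shut fingers; the grasp point (between the pads) lies 19 mm behind it; z points along the fingers, y is the line along which they close (so a half turn about z gives the same grasp; the last joint's range is limited). The gripper opens to 85 mm and grips with 20 to 120 N. Pads are 22 mm wide; open, the fingers measure 114 mm over their backs; the gripper's body (76 mm by 85 mm) begins 54 mm behind the grasp point. The pads swing forward as they close: fully open they stand 13 mm farther back than shut.
Start: joints at [-1.112, 0.241, 0.005, 1.335, 0, 1.571], TCP at [0.221, -0.448, 0.231] pointing down, gripper open.
Joint ranges: [-2.72, 2.72], [-1.05, 1.87], [-1.09, 1.28], [-1.99, 2.15], [-1.42, 1.44], [-3.14, 3.14]. Speed limits (rad/s): [2.79, 2.79, 3.14, 3.14, 3.14, 3.14].

INTERFACE

Orientations are given as a unit quaternion [x, y, z, w].
In Python, from workcell import bot gives the robot as it stands. The module is installed in compiled form; this text tells all that it offers.
- The arm moves only by the tool jog_arm, never from a script. Its argument "deltas" is a list of rows, each an object with "fingers": the opening, from 0 (shut) to 1 (fully open); "delta_pos": the shift along the tool's x, y, z normalised to -1 to 1, where 1 is 300 mm, a list of three; "yaw": the turn about the tool's z normalised to -1 to 1, where 1 is pi/4 rad. A call has 1 to 12 rows; each row is the pose to reach, as a shift and turn from the pose commanded when the call began, along the tool's axes at that moment; what a row does not reach only later rows make up. A row lasts 1/10 s, in which the tool goes at most 50 mm and 8.59 degrees, less where a joint would pass 70% of its speed; a pose out of reach is approached as far as the arm can. A call with a number of a shift or a turn outside -1 to 1 is refused whole. A call with a gripper value outside its range is refused whole. The fingers move at their own pace and stop on an object; the grip force is fixed at half the most. Time passes only in rows, so rows that repeat a pose let the fingers close. It gives the time, the measured TCP pose, the force, the opening and the grip force at its end, in the units of the state.
- bot.get_obs(): the state, without advancing time (a new reading comes with each control period).
- bot.camera(name): name is "scene" or "top" or "wrist"; returns a dict with "image" (400x640x3 uint8, red, green, blue), "range_z" (400x640 float32, m along the optical axis (not along the pixel's ray), 0 where there is no reading), "fx", "fy", "cx", "cy" (pixels), "rvec" (rotation vector, rad) and "tvec" (3), from world to camera coordinates, as OpenCV has them. Camera axes: x right, y down, z forward; pixel columns grow to the right and rows downward; lengths in m; the calibration is good to about 2 mm. A picture is of the moment at which its call begins.
- bot.job_done(): hands the job in; it is judged then, once.
The state is a dict: "clock": time; "joint_pos": joint angles; "joint_vel": joint speeds; "tau": joint torques, N m; "eef_pos": TCP position; "tool_rot": TCP orientation; "ft_force": force on the tool from outside, world axes, zero at the start; "ft_torque": the same for the moment, N m; "grip_width": finger opening in m; "grasp_force": force on a finger pad.
Only numpy, scipy, OpenCV 4.12 (cv2) and the standard library are available. Lean on these libraries where they do the work, as an engineer would, in place of code of your own. Each camera call takes 0.05 s, during which the arm holds its last target. There are 200 camera calls.

## Working session

There is one attempt and no reset: what is moved stays moved. The work goes in short steps, Python scripts to look and compute and a tool call to move; the robot and the scene stay as the last step left them, time stands still between calls to the robot, and variables do not carry over. Pictures are saved under pics/ and viewed, at most 13 in all, crops included, and the job is handed in when it is done.

Besides the shell and the picture viewer there is one more tool, called as name(argument=value, ...) on one line, values as JSON. jog_arm: Moves the arm, as the interface text tells. Scaled input: -1 to 1 covers 300 mm each way for a shift and pi/4 rad each way for a turn. Its arguments: {"type":"object","properties":{"deltas":{"type":"array","items":{"type":"object","properties":{"fingers":{"type":"number"},"delta_pos":{"type":"array","items":{"type":"number"}},"yaw":{"type":"number"}}}}},"required":["deltas"]}

```bash
mkdir -p pics; cat > h.py <<'E'
import numpy as np, cv2
from scipy.spatial.transform import Rotation as R
from workcell import bot
def cam(n):
    c=bot.camera(n); M=cv2.Rodrigues(np.array(c['rvec'],float))[0]; t=np.array(c['tvec'],float).ravel()
    z=c['range_z']; v,u=np.mgrid[:400,:640]
    P=np.stack([(u-c['cx'])/c['fx']*z,(v-c['cy'])/c['fy']*z,z],-1)
    W=(P-t)@M; W[z==0]=np.nan
    return c['image'],W
def save(n,im): cv2.imwrite('pics/'+n+'.png',im[:,:,::-1])
E
python3 - <<'E'
from h import *
for n in('scene','top'):
    im,W=cam(n); save(n,im); np.save(n+'.npy',W)
print(bot.get_obs())
E
```

```text
{'clock': 0.1, 'joint_pos': array([-1.11201993e+00,  2.41346514e-01,  3.85694138e-03,  1.33519634e+00,
       -2.96383703e-05,  1.57082698e+00]), 'joint_vel': array([ 0.00060774, -0.0012377 ,  0.00436292, -0.0001236 , -0.00126553,
        0.00149662]), 'tau': array([-1.75088599e-04, -3.73139012e+01,  2.53009844e+01,  1.08863041e-02,
        8.50664350e-06, -1.79834132e-05]), 'eef_pos': array([ 0.22116726, -0.44779463,  0.23049678]), 'tool_rot': array([ 9.73808736e-01,  2.27366779e-01, -2.29273206e-04, -9.16669243e-04]), 'ft_force': array([ 0.05096579,  0.08059089, -0.45100454]), 'ft_torque': array([-0.00878201, -0.00718584, -0.05357079]), 'grasp_force': 0.0, 'grip_width': 0.08546440606363685}
```

View pics/scene.png

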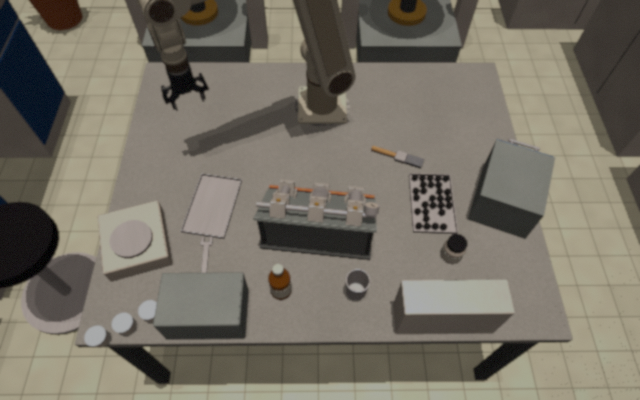

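View pics/top.png

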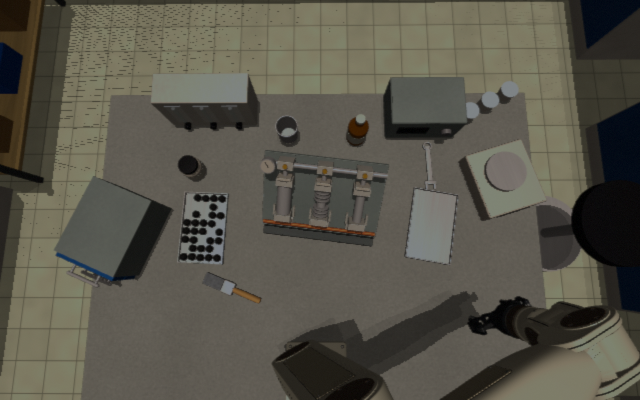

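Both pictures show the rack ahead of the arm. In the top picture the wide cartridge is in the left bay at about (284,195), the finned one in the middle at (322,197), and the slim one in the right bay at (360,200). The empty tray is on the right at (431,226).

```bash
python3 - <<'E'
from h import *
W=np.load('top.npy'); im=cv2.imread('pics/top.png')
save('rack',cv2.resize(im[140:255,250:400],None,fx=5,fy=5,interpolation=cv2.INTER_CUBIC)[:,:,::-1])
S=W[140:255,250:400].reshape(-1,3); S=S[np.isfinite(S[:,0])]
S=S[(S[:,2]>.03)&(S[:,2]<.25)]
rng=np.random.default_rng(0); best=0
for _ in range(3000):
    a=S[rng.choice(len(S),3,False)]; n=np.cross(a[1]-a[0],a[2]-a[0]); l=np.linalg.norm(n)
    if l<1e-5: continue
    n/=l; n*=np.sign(n[2])
    if abs(n[2]-np.cos(np.radians(35)))>.02 : continue
    k=abs((S-a[0])@n)<.002
    if k.sum()>best: best=k.sum();K=k
for _ in range(3):
    c=S[K].mean(0); n=np.linalg.svd(S[K]-c)[2][2]; n*=np.sign(n[2]); K=abs((S-c)@n)<.002
print('panel',best,n,c,np.degrees(np.arccos(n[2])),'yaw',np.degrees(np.arctan2(-n[1],-n[0])))
# tray
T=W[185:268,400:462].reshape(-1,3); m=(T[:,2]>.001)&(T[:,2]<.025)&(T[:,1]<-.1); T=T[m]
print('floor z',np.nanmedian(W[220:232,420:445,2]), 'bench z',np.nanmedian(W[270:285,420:445,2]))
u=np.argwhere(m)
im2=im[185:268,400:462]; g=im2.min(2)>110
cn=max(cv2.findContours(g.astype('uint8'),0,2)[0],key=cv2.contourArea); b=cv2.boxPoints(cv2.minAreaRect(cn)).astype(int)
for p in b:
    y=min(max(p[1],1),81)+185;x=min(max(p[0],1),60)+400; print(p, np.nanmedian(W[y-1:y+2,x-1:x+2].reshape(-1,3),0).round(3))
E
```

```text
panel 3244 [-0.56959519  0.06982507  0.81895408] [ 0.55877815 -0.02706854  0.13147621] 35.01977048963379 yaw -6.988858808700293
floor z 0.0020725857256184248 bench z -0.0009025674605595513
[ 4 72] [ 0.365 -0.293  0.   ]
[14  3] [ 0.598 -0.334  0.008]
[57  9] [ 0.576 -0.479  0.002]
[47 78] [ 0.345 -0.432  0.003]
```

View pics/rack.png

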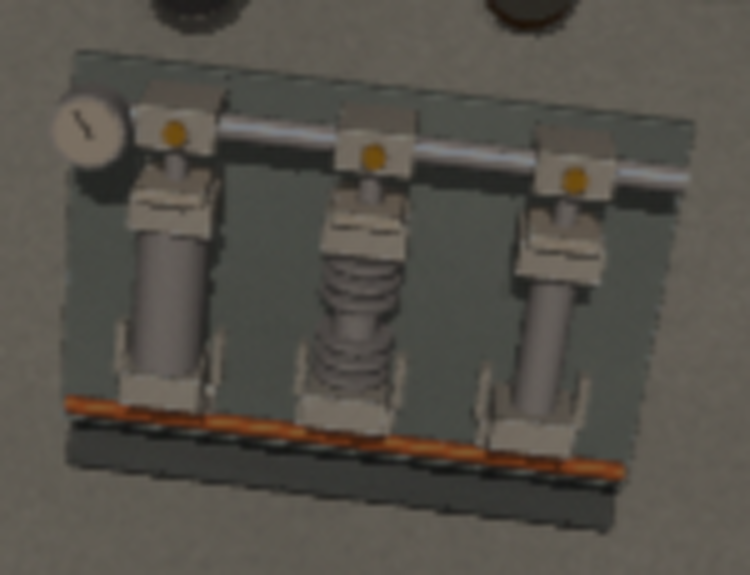

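The crop shows the wide cartridge in bay0 (left, about (170,300)), the finned one in bay1 (355,330) and the slim one in bay2 (545,340). The slope heads at a yaw of -7°.

```bash
cat >> h.py <<'E'
n=np.array([-.5696,.0698,.8190]); n/=np.linalg.norm(n)
ex=np.array([0,0,1])-n[2]*n; ex/=np.linalg.norm(ex); ey=np.cross(n,ex)
Rp=np.stack([ex,ey,n],1)
E
python3 - <<'E'
from h import *
W=np.load('top.npy')[140:255,250:400].reshape(-1,3)
W=W[np.isfinite(W[:,0])]
c=np.array([.55878,-.02707,.13148]); o=c-ex*(c[2]-.12)/ex[2]
q=(W-o)@Rp*1000
k=(abs(q[:,2]-50)<4)&(abs(q[:,0])<75)
ys=q[k,1]; print(np.histogram(ys,bins=np.arange(-200,200,10)))
P=[]
for lo in np.arange(-190,190,5):
    pass
from scipy.cluster.vq import kmeans2
cent,l=kmeans2(ys,np.array([np.percentile(ys,15),np.median(ys),np.percentile(ys,85)]),minit='matrix')
print(cent)
for i in range(3):
    b=q[(abs(q[:,1]-cent[i])<30)]
    t=b[(abs(b[:,2]-50)<3)&(abs(b[:,0])<80)]; cy=b[(abs(b[:,0]-10)<30)&(b[:,2]>25)]
    print('block top y',np.percentile(t[:,1],[2,98]),'z',np.median(t[:,2]),'x',np.percentile(t[:,0],[1,99]),np.histogram(t[:,0],bins=np.arange(-80,85,10))[0],'cyl y',np.percentile(cy[:,1],[3,97]),cy[:,1].mean(),'z',np.percentile(cy[:,2],98))
    lo_=t[t[:,0]<0];hi=t[t[:,0]>0];print(' y low/high',np.mean(np.percentile(lo_[:,1],[3,97])),np.mean(np.percentile(hi[:,1],[3,97])))
print('origin',o,'ypanel edges',np.percentile(q[(abs(q[:,2])<2)][:,1],[.5,99.5]), np.percentile(q[(abs(q[:,2])<2)][:,0],[.5,99.5]))
E
```

```text
(array([  0,   0,   0,   0,   0,   0,   6,  44,  39,  41,  41,  36,   0,
         0,   0,   0,   0,   0,  30,  51,  71,  62,  44,  16,   0,   0,
         0,   0,   0,   7,  44,  68, 105,  47,  31,   0,   0,   0,   0]), array([-200, -190, -180, -170, -160, -150, -140, -130, -120, -110, -100,
        -90,  -80,  -70,  -60,  -50,  -40,  -30,  -20,  -10,    0,   10,
         20,   30,   40,   50,   60,   70,   80,   90,  100,  110,  120,
        130,  140,  150,  160,  170,  180,  190]))
[-106.65060967    8.14227458  122.80665773]
block top y [-130.35449206  -82.72129107] z 49.745314137264046 x [-70.18218859  77.52862079] [ 4 41 44  7  0  0  0  0  0  0  0  0 11 51 34 11] cyl y [-119.23586018  -93.04260258] -105.555614240355 z 41.97405291523898
 y low/high -106.30624449937852 -106.66236143554396
block top y [-14.57711715  31.91076105] z 49.43902423158066 x [-70.02452553  77.55317359] [ 3 41 35 12  9  9 12  0  0  6  9  6 12 49 30 12] cyl y [-12.66898697  29.15826013] 8.051187429671726 z 49.38304943876184
 y low/high 9.170568754556104 8.672406662488935
block top y [100.12073138 145.65043052] z 49.53879314276728 x [-70.04280323  77.33003612] [ 3 37 42 12  4  6  8  8  4  5  7  6 18 44 32  9] cyl y [102.2346343  142.62522111] 121.22877277202751 z 49.318581256095435
 y low/high 123.13993324820649 122.94253327509082
origin [ 0.54251767 -0.02507718  0.12      ] ypanel edges [-175.22700115  198.49028359] [-214.3480456   134.20961979]
```

```bash
cat >> h.py <<'E'
O=np.array([.54252,-.02508,.12])
B={0:O+Rp@[0,.1231,.025],2:O+Rp@[0,-.1065,.025]}
def to(tgt,yaw=np.radians(-6.99)):
    o=bot.get_obs(); M=R.from_quat(o['tool_rot']).as_matrix()
    d=M.T@(np.array(tgt)-o['eef_pos'])/.3; h=np.arctan2(M[1,0],M[0,0])
    print('from',o['eef_pos'].round(4),'head',np.degrees(h).round(2),'d',d.round(4),'yaw',round(-(yaw-h)/(np.pi/4),4))
E
python3 - <<'E'
from h import *
for b in B:
    g=B[b]-.020*ex-[0,0,.012]; print(b,B[b].round(4),'grip',g.round(4))
to(g+[0,0,.13]); to(g)
E
```

```text
0 [0.5433 0.0989 0.1405] grip [0.527  0.1008 0.117 ]
2 [ 0.5153 -0.129   0.1405] grip [ 0.4991 -0.1271  0.117 ]
from [ 0.2212 -0.4478  0.2305] head 26.28 d [ 1.304  -0.5485 -0.054 ] yaw 0.7394
from [ 0.2212 -0.4478  0.2305] head 26.28 d [ 1.304  -0.5477  0.3793] yaw 0.7394
```

jog_arm(deltas=[{"delta_pos":[0.75,-0.3,-0.06],"yaw":0.739,"fingers":1},{"delta_pos":[0.75,-0.3,-0.06],"yaw":0.739,"fingers":1},{"delta_pos":[0.75,-0.3,-0.06],"yaw":0.739,"fingers":1},{"delta_pos":[0.75,-0.3,-0.06],"yaw":0.739,"fingers":1},{"delta_pos":[0.75,-0.3,-0.06],"yaw":0.739,"fingers":1},{"delta_pos":[0.75,-0.3,-0.06],"yaw":0.739,"fingers":1},{"delta_pos":[0.75,-0.3,-0.06],"yaw":0.739,"fingers":1},{"delta_pos":[0.75,-0.3,-0.06],"yaw":0.739,"fingers":1},{"delta_pos":[0.75,-0.3,-0.06],"yaw":0.739,"fingers":1}])

```text
clock: 1.0
eef_pos: [0.3825, -0.2686, 0.2489]
tool_rot: [0.998, -0.061, -0.0, -0.0]
ft_force: [0.4, -1.1, -0.1]
grip_width: 0.0851
grasp_force: 0.0
```

```bash
python3 - <<'E'
from h import *
g=B[2]-.020*ex-[0,0,.012]; to(g+[0,0,.08]);to(g)
E
```

```text
from [ 0.3825 -0.2686  0.2489] head -7.04 d [ 0.3279 -0.5157  0.1729] yaw -0.0011
from [ 0.3825 -0.2686  0.2489] head -7.04 d [ 0.3282 -0.5157  0.4395] yaw -0.0011
```

jog_arm(deltas=[{"delta_pos":[0.328,-0.516,0.1],"yaw":0,"fingers":1},{"delta_pos":[0.328,-0.516,0.1],"yaw":0,"fingers":1},{"delta_pos":[0.328,-0.516,0.1],"yaw":0,"fingers":1},{"delta_pos":[0.328,-0.516,0.1],"yaw":0,"fingers":1},{"delta_pos":[0.328,-0.516,0.1],"yaw":0,"fingers":1},{"delta_pos":[0.328,-0.516,0.1],"yaw":0,"fingers":1},{"delta_pos":[0.328,-0.516,0.1],"yaw":0,"fingers":1}])

```text
clock: 1.7
eef_pos: [0.499, -0.1277, 0.2193]
tool_rot: [0.998, -0.062, -0.0, 0.0]
ft_force: [-0.3, 0.0, 0.1]
grip_width: 0.0855
grasp_force: 0.0
```

```bash
cat >> h.py <<'E'
def cyl(b,W):
    q=((W.reshape(-1,3)-B[b])@Rp)*1000
    q=q[np.isfinite(q[:,0])]
    q=q[(abs(q[:,0])<80)&(abs(q[:,1])<33)]
    for nm,lo,hi in(('low',-68,-50),('mid',-45,42),('up',50,68)):
        t=q[(q[:,0]>lo)&(q[:,0]<hi)&(q[:,2]>(18 if nm!='mid' else 3))]
        if len(t)>20: print(nm,len(t),'y',np.percentile(t[:,1],[1,99]).round(1),'zmax',np.percentile(t[:,2],[50,98]).round(1))
    t=q[abs(q[:,2]-25)<3]
    if len(t)>20: print('top x',np.percentile(t[:,0],[.5,99.5]).round(1))
    t=q[abs(q[:,2]+25)<6]
    if len(t)>20: print('panel z',np.median(t[:,2]).round(2))
E
python3 - <<'E'
from h import *
im,W=cam('wrist'); save('w1',im); cyl(2,W)
g=B[2]-.020*ex-[0,0,.012];to(g)
E
```

```text
low 1200 y [-27.4  21.3] zmax [24.9 25.7]
mid 2762 y [-16.3  10.1] zmax [12.5 14.5]
up 1827 y [-27.6  21.5] zmax [24.9 25.8]
top x [-70.8  76.2]
panel z -24.88
from [ 0.499  -0.1278  0.2195] head -7.12 d [-0.     -0.0027  0.3418] yaw -0.0029
```

View pics/w1.png

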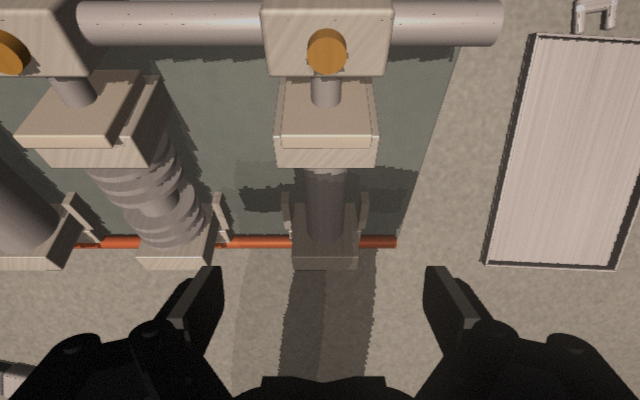

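The wrist view shows the slim cartridge centred at about column 325 and the open fingers centred at about column 323. The lateral error is around 1–2 mm, so I'll go straight down.

jog_arm(deltas=[{"delta_pos":[0,0.002,0.1],"yaw":-0.003,"fingers":1},{"delta_pos":[0,0.002,0.2],"yaw":-0.003,"fingers":1},{"delta_pos":[0,0.002,0.28],"yaw":-0.003,"fingers":1},{"delta_pos":[0,0.002,0.34],"yaw":-0.003,"fingers":1},{"delta_pos":[0,0.002,0.342],"yaw":-0.003,"fingers":1},{"delta_pos":[0,0.002,0.342],"yaw":-0.003,"fingers":1}])

```text
clock: 2.35
eef_pos: [0.4993, -0.1279, 0.1172]
tool_rot: [0.998, -0.061, 0.0, 0.0]
ft_force: [-0.1, -0.1, 0.8]
grip_width: 0.0855
grasp_force: 0.0
```

jog_arm(deltas=[{"delta_pos":[0,0,0],"fingers":0.5},{"delta_pos":[0,0,0],"fingers":0.4},{"delta_pos":[0,0,0],"fingers":0.3},{"delta_pos":[0,0,0],"fingers":0},{"delta_pos":[0,0,0],"fingers":0},{"delta_pos":[0,0,0],"fingers":0},{"delta_pos":[0,0,0],"fingers":0}])

```text
invalid input at $.deltas[0]: expected keys fingers, delta_pos, yaw
```

jog_arm(deltas=[{"delta_pos":[0,0,0],"yaw":0,"fingers":0.5},{"delta_pos":[0,0,0],"yaw":0,"fingers":0.4},{"delta_pos":[0,0,0],"yaw":0,"fingers":0.3},{"delta_pos":[0,0,0],"yaw":0,"fingers":0},{"delta_pos":[0,0,0],"yaw":0,"fingers":0},{"delta_pos":[0,0,0],"yaw":0,"fingers":0},{"delta_pos":[0,0,0],"yaw":0,"fingers":0}])

```text
clock: 3.05
eef_pos: [0.5, -0.1283, 0.1179]
tool_rot: [0.998, -0.06, 0.001, 0.002]
ft_force: [-2.3, -4.3, 5.6]
grip_width: 0.0265
grasp_force: 59.4
```

```bash
python3 - <<'E'
from h import *
o=bot.get_obs(); print(o['ft_force'],o['eef_pos'],o['tool_rot'],o['grip_width'],o['grasp_force'])
im,W=cam('wrist'); cyl(2,W)
# normal lift, per 300mm, in tool axes
M=R.from_quat(o['tool_rot']).as_matrix(); print('n tool',M.T@n,'ex tool',M.T@ex,'ey',M.T@ey)
E
```

```text
[-2.25874243 -4.26204071  5.55597223] [ 0.50001821 -0.1282588   0.11786673] [ 9.98194640e-01 -6.00358477e-02  6.96722335e-04  1.63448185e-03] 0.02647816544274056 59.435462951660156
low 1752 y [-21.6  17.5] zmax [23.9 25.3]
mid 19995 y [-32.   32.4] zmax [29.9 49.4]
up 2360 y [-26.5  22.8] zmax [24.8 25.5]
top x [-69.   76.7]
panel z -25.19
n tool [-0.57253714  0.00157807 -0.81987727] ex tool [ 0.81987683  0.00328841 -0.5725305 ] ey [ 0.0017926  -0.99999335 -0.00317656]
```

Gripped, with only small forces. Next I lift it square to the panel.

jog_arm(deltas=[{"delta_pos":[-0.0115,0,-0.0164],"yaw":0,"fingers":0},{"delta_pos":[-0.023,0,-0.033],"yaw":0,"fingers":0},{"delta_pos":[-0.0345,0,-0.049],"yaw":0,"fingers":0},{"delta_pos":[-0.05,0,-0.07],"yaw":0,"fingers":0},{"delta_pos":[-0.075,0,-0.107],"yaw":0,"fingers":0},{"delta_pos":[-0.1145,0,-0.164],"yaw":0,"fingers":0},{"delta_pos":[-0.16,0,-0.23],"yaw":0,"fingers":0},{"delta_pos":[-0.2,0,-0.32],"yaw":0,"fingers":0},{"delta_pos":[-0.2,0,-0.32],"yaw":0,"fingers":0}])

```text
clock: 4.0
eef_pos: [0.4414, -0.12, 0.2174]
tool_rot: [0.998, -0.06, 0.004, 0.001]
ft_force: [1.5, 0.0, -2.4]
grip_width: 0.0263
grasp_force: 60.1
```

```bash
cat >> h.py <<'E'
def held(W,r=.1):
    # cartridge in the tool frame: fit tilt from the tops of blocks
    o=bot.get_obs(); M=R.from_quat(o['tool_rot']).as_matrix()
    q=(W.reshape(-1,3)-o['eef_pos'])@M*1000; q=q[np.isfinite(q[:,0])]
    return q[(abs(q[:,1])<27)&(abs(q[:,0])<110)&(abs(q[:,2])<100)]
E
python3 - <<'E'
from h import *
o=bot.get_obs(); print(o['ft_force'],o['eef_pos'],o['tool_rot'],o['grip_width'])
im,W=cam('wrist'); save('w2',im); 
to([.455,-.385,.24])
E
```

```text
[ 1.5406959   0.03586659 -2.37031874] [ 0.44140201 -0.1200046   0.2173933 ] [ 9.98210391e-01 -5.96456569e-02  4.24039608e-03  6.56238876e-04] 0.02634514630990347
from [ 0.4415 -0.12    0.2156] head -6.83 d [ 0.1504  0.8719 -0.0799] yaw 0.0035
```

View pics/w2.png

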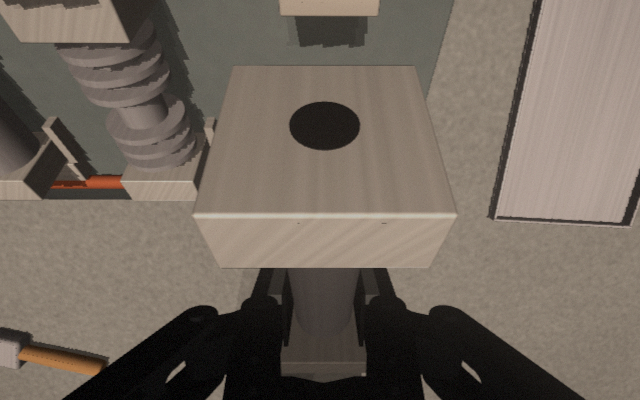

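The slim cartridge is out and held firmly, with its end block at about (325,165) and the tilt kept. Next I carry it to the tray.

jog_arm(deltas=[{"delta_pos":[0.05,0.3,-0.08],"yaw":0.0035,"fingers":0},{"delta_pos":[0.14,0.865,-0.08],"yaw":0.0035,"fingers":0},{"delta_pos":[0.14,0.865,-0.08],"yaw":0.0035,"fingers":0},{"delta_pos":[0.14,0.865,-0.08],"yaw":0.0035,"fingers":0},{"delta_pos":[0.14,0.865,-0.08],"yaw":0.0035,"fingers":0},{"delta_pos":[0.14,0.865,-0.08],"yaw":0.0035,"fingers":0},{"delta_pos":[0.14,0.865,-0.08],"yaw":0.0035,"fingers":0},{"delta_pos":[0.14,0.865,0.2],"yaw":0.0035,"fingers":0},{"delta_pos":[0.14,0.865,0.46],"yaw":0.0035,"fingers":0},{"delta_pos":[0.14,0.865,0.46],"yaw":0.0035,"fingers":0},{"delta_pos":[0.14,0.865,0.46],"yaw":0.0035,"fingers":0},{"delta_pos":[0.14,0.865,0.46],"yaw":0.0035,"fingers":0}])

```text
clock: 5.25
eef_pos: [0.4494, -0.38, 0.0722]
tool_rot: [0.998, -0.06, -0.003, -0.002]
ft_force: [0.9, 0.1, -3.5]
grip_width: 0.0262
grasp_force: 60.4
```

```bash
python3 - <<'E'
from h import *
o=bot.get_obs(); print(o['ft_force'],o['eef_pos'],o['tool_rot'])
im,W=cam('wrist'); save('w3',im)
to([.453,-.384,.016])
E
```

```text
[ 0.92062225  0.12391754 -3.47098409] [ 0.44944383 -0.37995658  0.07215843] [ 0.99816807 -0.06040757 -0.00261673 -0.00214259]
from [ 0.4514 -0.3818  0.075 ] head -6.93 d [0.0064 0.0068 0.1968] yaw 0.0012
```

View pics/w3.png

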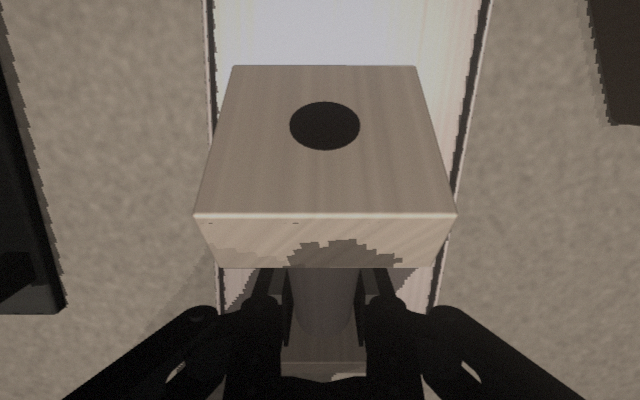

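The block is centred over the tray, between its walls at columns about 210 and 480. I'll lower it slowly so that it pivots flat.

jog_arm(deltas=[{"delta_pos":[0,0,0.05],"yaw":0,"fingers":0},{"delta_pos":[0,0,0.1],"yaw":0,"fingers":0},{"delta_pos":[0,0,0.12],"yaw":0,"fingers":0},{"delta_pos":[0,0,0.13],"yaw":0,"fingers":0},{"delta_pos":[0,0,0.14],"yaw":0,"fingers":0},{"delta_pos":[0,0,0.14],"yaw":0,"fingers":0}])

```text
clock: 5.9
eef_pos: [0.4558, -0.3841, 0.0387]
tool_rot: [0.998, -0.06, 0.005, 0.002]
ft_force: [1.8, 4.4, 10.7]
grip_width: 0.0264
grasp_force: 61.9
```

jog_arm(deltas=[{"delta_pos":[0,0,0.01],"yaw":0,"fingers":0},{"delta_pos":[0,0,0.02],"yaw":0,"fingers":0},{"delta_pos":[0,0,0.03],"yaw":0,"fingers":0},{"delta_pos":[0,0,0.03],"yaw":0,"fingers":0}])

```text
clock: 6.3
eef_pos: [0.4609, -0.386, 0.0329]
tool_rot: [0.998, -0.06, 0.011, 0.004]
ft_force: [9.6, 3.3, 16.0]
grip_width: 0.0263
grasp_force: 62.9
```

```bash
cat >> h.py <<'E'
def tilt(W,ylim=24):
    # planes of the held far block: top (long) and end face
    q=held(W); q=q[(q[:,0]>20)&(abs(q[:,1])<ylim)]
    import itertools
    rng=np.random.default_rng(1); out=[]
    for rep in range(2):
        best=0
        for _ in range(600):
            a=q[rng.choice(len(q),3,False)]; m=np.cross(a[1]-a[0],a[2]-a[0]); l=np.linalg.norm(m)
            if l<20: continue
            m/=l
            if abs(m[1])>.1: continue
            k=abs((q-a[0])@m)<1
            if k.sum()>best: best=k.sum(); K=k; mm=m
        c=q[K].mean(0); m=np.linalg.svd(q[K]-c)[2][2]
        print('plane',best,'ang',np.degrees(np.arctan2(m[0],-m[2])).round(1),'c',c.round(1),'x',np.percentile(q[K,0],[1,99]).round(1),'z',np.percentile(q[K,2],[1,99]).round(1)); q=q[~K]
E
python3 - <<'E'
from h import *
o=bot.get_obs(); print(o['ft_force'],o['eef_pos'],o['tool_rot'])
im,W=cam('wrist'); save('w4',im); tilt(W)
E
```

```text
[ 9.59854547  3.269575   16.01340243] [ 0.46090239 -0.38595381  0.03294594] [ 0.99814467 -0.05978982  0.01080449  0.00395795]
plane 17227 ang -113.5 c [ 76.1   0.5 -53.6] x [68.  87.8] z [-70.7 -26.1]
plane 14335 ang -23.5 c [ 59.3   0.4 -66.2] x [49.3 67.8] z [-70.2 -61.5]
```

jog_arm(deltas=[{"delta_pos":[0,0,0.01],"yaw":0,"fingers":0},{"delta_pos":[0,0,0.02],"yaw":0,"fingers":0},{"delta_pos":[0,0,0.03],"yaw":0,"fingers":0},{"delta_pos":[0,0,0.03],"yaw":0,"fingers":0}])

```text
clock: 6.75
eef_pos: [0.4611, -0.3879, 0.024]
tool_rot: [0.998, -0.06, 0.011, 0.006]
ft_force: [9.5, 1.0, 14.9]
grip_width: 0.0265
grasp_force: 62.7
```

```bash
python3 - <<'E'
from h import *
im,W=cam('wrist');  tilt(W)
E
```

```text
plane 15480 ang 167.2 c [ 69.3   0.1 -56.2] x [58.3 79.2] z [-58.9 -53.2]
plane 6346 ang -103.1 c [ 84.8   0.2 -34. ] x [78.4 99.3] z [-59.2  25.7]
```

jog_arm(deltas=[{"delta_pos":[0,0,0.01],"yaw":0,"fingers":0},{"delta_pos":[0,0,0.02],"yaw":0,"fingers":0},{"delta_pos":[0,0,0.025],"yaw":0,"fingers":0},{"delta_pos":[0,0,0.025],"yaw":0,"fingers":0}])

```text
clock: 7.2
eef_pos: [0.4582, -0.387, 0.0142]
tool_rot: [0.998, -0.06, 0.008, 0.005]
ft_force: [5.5, -0.4, 8.8]
grip_width: 0.0263
grasp_force: 62.8
```

```bash
python3 - <<'E'
from h import *
im,W=cam('wrist');  tilt(W)
E
```

```text
plane 12548 ang -3.3 c [ 75.4  -0.1 -43.7] x [64.6 85.8] z [-45.1 -42.3]
plane 6823 ang 1.0 c [84.5 -1.1 14. ] x [ 21.5 109.7] z [12.3 15.2]
```

jog_arm(deltas=[{"delta_pos":[0,0,-0.01],"yaw":0,"fingers":0},{"delta_pos":[0,0,-0.01],"yaw":0,"fingers":0.5},{"delta_pos":[0,0,-0.01],"yaw":0,"fingers":1},{"delta_pos":[0,0,-0.01],"yaw":0,"fingers":1},{"delta_pos":[0,0,-0.01],"yaw":0,"fingers":1},{"delta_pos":[0,0,-0.1],"yaw":0,"fingers":1},{"delta_pos":[0,0,-0.25],"yaw":0,"fingers":1},{"delta_pos":[0,0,-0.4],"yaw":0,"fingers":1},{"delta_pos":[0,0,-0.6],"yaw":0,"fingers":1},{"delta_pos":[0,0,-0.7],"yaw":0,"fingers":1},{"delta_pos":[0,0,-0.7],"yaw":0,"fingers":1}])

```text
clock: 8.35
eef_pos: [0.4535, -0.3847, 0.2244]
tool_rot: [0.998, -0.061, 0.005, 0.004]
ft_force: [-0.4, -0.0, -0.7]
grip_width: 0.0852
grasp_force: 0.0
```

```bash
python3 - <<'E'
from h import *
im,W=cam('wrist'); save('w5',im)
q=W.reshape(-1,3);q=q[np.isfinite(q[:,0])]
k=(q[:,2]>.045)&(q[:,2]<.06)&(q[:,1]<-.28)&(q[:,1]>-.5)
p=q[k][:,:2].astype('float32'); print('slim in tray',k.sum(),cv2.minAreaRect(p*1000),np.median(q[k][:,2]))
bot_=bot.get_obs(); print(bot_['eef_pos'])
g=B[0]-.020*ex-[0,0,.012]; to(g+[0,0,.11]);to(g)
E
```

```text
slim in tray 2735 ((472.9804382324219, -388.29766845703125), (49.87345504760742, 139.4842071533203), 83.31871795654297) 0.0514778356531739
[ 0.45239333 -0.38368941  0.22082584]
from [ 0.4524 -0.3837  0.2208] head -7.0 d [ 0.0501 -1.6333 -0.0268] yaw -0.0002
from [ 0.4524 -0.3837  0.2208] head -7.0 d [ 0.0479 -1.6347  0.3399] yaw -0.0002
```

jog_arm(deltas=[{"delta_pos":[0.03,-0.8,-0.1],"yaw":0,"fingers":1},{"delta_pos":[0.03,-0.8,-0.1],"yaw":0,"fingers":1},{"delta_pos":[0.03,-0.8,-0.1],"yaw":0,"fingers":1},{"delta_pos":[0.03,-0.8,-0.1],"yaw":0,"fingers":1},{"delta_pos":[0.03,-0.8,-0.1],"yaw":0,"fingers":1},{"delta_pos":[0.03,-0.8,-0.1],"yaw":0,"fingers":1}])

```text
clock: 9.0
eef_pos: [0.489, -0.1405, 0.2461]
tool_rot: [0.998, -0.057, -0.001, -0.001]
ft_force: [0.2, -0.5, 0.4]
grip_width: 0.0853
grasp_force: 0.0
```

jog_arm(deltas=[{"delta_pos":[0.02,-0.833,0.04],"yaw":0,"fingers":1},{"delta_pos":[0.02,-0.833,0.04],"yaw":0,"fingers":1},{"delta_pos":[0.02,-0.833,0.04],"yaw":0,"fingers":1},{"delta_pos":[0.02,-0.833,0.07],"yaw":0,"fingers":1},{"delta_pos":[0.02,-0.833,0.07],"yaw":0,"fingers":1},{"delta_pos":[0.02,-0.833,0.07],"yaw":0,"fingers":1},{"delta_pos":[0.02,-0.833,0.07],"yaw":0,"fingers":1},{"delta_pos":[0.02,-0.833,0.07],"yaw":0,"fingers":1}])

```text
clock: 9.8
eef_pos: [0.5184, -0.0153, 0.227]
tool_rot: [0.999, -0.026, -0.0, -0.02]
ft_force: [0.2, 0.3, 0.2]
grip_width: 0.0854
grasp_force: 0.0
```

```bash
python3 - <<'E'
from h import *
im,W=cam('wrist'); save('w6',im); cyl(0,W); cyl(2,W)
g=B[0]-.020*ex-[0,0,.012]; to(g)
# cheeks of each bay
q=W.reshape(-1,3);q=q[np.isfinite(q[:,0])]
for b in(0,2):
    p=(q-B[b])@Rp*1000; t=p[(p[:,0]>-60)&(p[:,0]<-38)&(abs(p[:,2]+13)<1.5)&(abs(abs(p[:,1])-31)<8)]
    print(b,len(t),[np.percentile(t[t[:,1]*s>0,1],[3,97]).round(1) for s in(-1,1) if (t[:,1]*s>0).sum()>5])
E
```

```text
low 1013 y [-28.   21.1] zmax [24.6 25.4]
mid 4969 y [-24.6  10.6] zmax [18.7 22. ]
up 1743 y [-28.2  20.9] zmax [24.5 25.6]
top x [-70.7  76.4]
panel z -25.25
up 959 y [-22.   17.5] zmax [32.9 34. ]
top x [62.3 70.6]
panel z -24.75
from [ 0.5185 -0.0151  0.2271] head -2.94 d [ 0.009  -0.3728  0.3819] yaw 0.0901
0 152 [array([-37.1, -24.1])]
2 272 [array([-36.8, -30.7]), array([25.2, 31. ])]
```

```bash
python3 - <<'E'
from h import *
o=bot.get_obs(); print(o['joint_pos'].round(3),o['joint_vel'].round(3),o['eef_pos'],o['tool_rot'],o['ft_force'],o['tau'].round(1))
E
```

```text
[-0.052  0.281  0.047  1.338  0.039  3.141] [ 0.002 -0.008 -0.     0.003 -0.001  0.002] [ 0.51850668 -0.01513909  0.22705824] [ 9.99476612e-01 -2.56245919e-02 -2.84014819e-04 -1.97434057e-02] [-0.07138527  0.38789559 -0.06396049] [  0.  -39.4  25.3   0.1   0.1  -0. ]
```

jog_arm(deltas=[{"delta_pos":[0,0,0],"yaw":0,"fingers":1},{"delta_pos":[0,0,0],"yaw":0,"fingers":1}])

```text
clock: 10.05
eef_pos: [0.5185, -0.0148, 0.2276]
tool_rot: [0.999, -0.025, 0.0, -0.02]
ft_force: [0.4, -0.8, 0.7]
grip_width: 0.0855
grasp_force: 0.0
```

```bash
python3 - <<'E'
from h import *
o=bot.get_obs(); print(o['joint_pos'].round(3),o['joint_vel'].round(3),o['eef_pos'],o['tool_rot'],o['ft_force'],o['tau'].round(1))
E
```

```text
[-0.052  0.28   0.047  1.339  0.039  3.141] [ 0.003 -0.002 -0.001  0.     0.    -0.001] [ 0.51845931 -0.01480918  0.22755522] [ 9.99484222e-01 -2.53324698e-02  4.22830450e-05 -1.97371146e-02] [ 0.37386714 -0.83151461  0.69753388] [ -0.  -39.   25.2   0.    0.1  -0. ]
```

j6 has hit its limit of 3.14, so I'll use the half-turn grasp. That means turning the tool -180°.

jog_arm(deltas=[{"delta_pos":[0,0,-0.1],"yaw":-1,"fingers":1},{"delta_pos":[0,0,-0.1],"yaw":-1,"fingers":1},{"delta_pos":[0,0,-0.1],"yaw":-1,"fingers":1},{"delta_pos":[0,0,-0.1],"yaw":-1,"fingers":1},{"delta_pos":[0,0,-0.1],"yaw":-1,"fingers":1},{"delta_pos":[0,0,-0.1],"yaw":-1,"fingers":1},{"delta_pos":[0,0,-0.1],"yaw":-1,"fingers":1}])

```text
clock: 10.75
eef_pos: [0.5184, -0.0157, 0.2575]
tool_rot: [0.933, 0.359, 0.008, -0.018]
ft_force: [0.3, -0.8, 0.2]
grip_width: 0.085
grasp_force: 0.0
```

```bash
python3 - <<'E'
from h import *
o=bot.get_obs(); print(o['joint_pos'].round(3),o['eef_pos'],o['tool_rot'],R.from_quat(o['tool_rot']).as_matrix()[:,2])
E
```

```text
[-0.053  0.269  0.11   1.413  0.04   2.353] [ 0.51836516 -0.01572287  0.25751603] [ 0.93305525  0.35918889  0.00758063 -0.01826929] [ 0.00102205  0.03953826 -0.99921753]
```

jog_arm(deltas=[{"delta_pos":[0,0,0],"yaw":-1,"fingers":1},{"delta_pos":[0,0,0],"yaw":-1,"fingers":1},{"delta_pos":[0,0,0],"yaw":-1,"fingers":1},{"delta_pos":[0,0,0],"yaw":-1,"fingers":1},{"delta_pos":[0,0,0],"yaw":-1,"fingers":1},{"delta_pos":[0,0,0],"yaw":-1,"fingers":1}])

```text
clock: 11.35
eef_pos: [0.5184, -0.0157, 0.2574]
tool_rot: [0.724, 0.69, 0.014, -0.014]
ft_force: [-0.1, -0.3, -0.4]
grip_width: 0.0852
grasp_force: 0.0
```

jog_arm(deltas=[{"delta_pos":[0,0,0],"yaw":-1,"fingers":1},{"delta_pos":[0,0,0],"yaw":-1,"fingers":1},{"delta_pos":[0,0,0],"yaw":-1,"fingers":1},{"delta_pos":[0,0,0],"yaw":-1,"fingers":1},{"delta_pos":[0,0,0],"yaw":-1,"fingers":1},{"delta_pos":[0,0,0],"yaw":-1,"fingers":1}])

```text
clock: 11.95
eef_pos: [0.5184, -0.0157, 0.2574]
tool_rot: [0.405, 0.914, 0.018, -0.008]
ft_force: [-0.5, 0.1, 0.6]
grip_width: 0.0854
grasp_force: 0.0
```

```bash
cat >> h.py <<'E'
B[2]=B[2]-.0018*ey; B[0]=B[0]-.002*ey   # mean of the two cameras
def to2(tgt):
    o=bot.get_obs(); M=R.from_quat(o['tool_rot']).as_matrix()
    d=M.T@(np.array(tgt)-o['eef_pos'])/.3; e=M.T@ex
    print('from',o['eef_pos'].round(4),'z',M[:,2].round(4),'d',d.round(4),'yaw',round(np.arctan2(-e[1],-e[0])/(np.pi/4),4),'j',o['joint_pos'].round(2))
E
python3 - <<'E'
from h import *
g=B[0]-.020*ex-[0,0,.012]; to2(g+[0,0,.11]);to2(g)
E
```

```text
from [ 0.5184 -0.0157  0.2574] z [ 9.000e-04  3.950e-02 -9.992e-01] d [0.2608 0.2745 0.1165] yaw -0.941 j [-0.05  0.27  0.11  1.41  0.04  0.78]
from [ 0.5184 -0.0157  0.2574] z [ 9.000e-04  3.950e-02 -9.992e-01] d [0.2503 0.2645 0.4829] yaw -0.941 j [-0.05  0.27  0.11  1.41  0.04  0.78]
```

jog_arm(deltas=[{"delta_pos":[0.26,0.274,0.1],"yaw":-0.941,"fingers":1},{"delta_pos":[0.26,0.274,0.1],"yaw":-0.941,"fingers":1},{"delta_pos":[0.26,0.274,0.1],"yaw":-0.941,"fingers":1},{"delta_pos":[0.26,0.274,0.1],"yaw":-0.941,"fingers":1},{"delta_pos":[0.26,0.274,0.1],"yaw":-0.941,"fingers":1},{"delta_pos":[0.26,0.274,0.1],"yaw":-0.941,"fingers":1},{"delta_pos":[0.26,0.274,0.1],"yaw":-0.941,"fingers":1},{"delta_pos":[0.26,0.274,0.1],"yaw":-0.941,"fingers":1}])

```text
clock: 12.75
eef_pos: [0.5271, 0.0983, 0.2319]
tool_rot: [0.049, 0.999, 0.02, -0.001]
ft_force: [-0.5, -0.1, -0.6]
grip_width: 0.0852
grasp_force: 0.0
```

```bash
python3 - <<'E'
from h import *
im,W=cam('wrist'); save('w7',im); cyl(0,W)
g=B[0]-.020*ex-[0,0,.012]; to2(g)
E
```

```text
low 1801 y [-24.6  24.1] zmax [24.6 25.9]
mid 7563 y [-21.4  20.5] zmax [19.  22.3]
up 3056 y [-25.  32.] zmax [ 24.6 156.1]
top x [-71.5  67.7]
panel z -25.45
from [0.5271 0.0982 0.2319] z [ 8.000e-04  3.960e-02 -9.992e-01] d [ 2.000e-04 -1.310e-02  3.828e-01] yaw -0.0057 j [0.16 0.31 0.09 1.35 0.04 0.26]
```

View pics/w7.png

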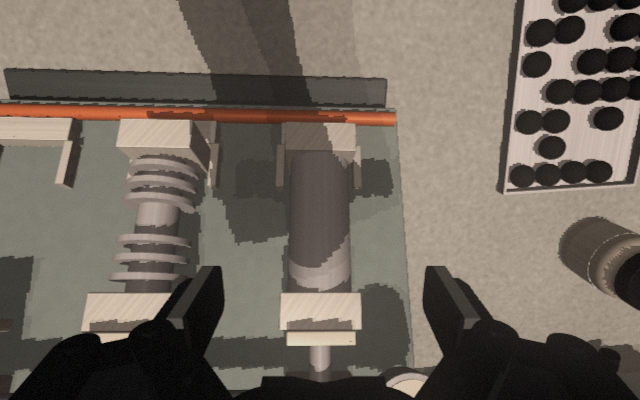

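The wrist view is now turned half round. It shows the wide cartridge at about (320,220), centred between the fingers at columns 222 and 425, so I can go down on it.

jog_arm(deltas=[{"delta_pos":[0,-0.005,0.12],"yaw":-0.006,"fingers":1},{"delta_pos":[0,-0.01,0.25],"yaw":-0.006,"fingers":1},{"delta_pos":[0,-0.015,0.34],"yaw":-0.006,"fingers":1},{"delta_pos":[0,-0.016,0.383],"yaw":-0.006,"fingers":1},{"delta_pos":[0,-0.016,0.383],"yaw":-0.006,"fingers":1},{"delta_pos":[0,-0.016,0.383],"yaw":-0.006,"fingers":0.6},{"delta_pos":[0,-0.016,0.383],"yaw":-0.006,"fingers":0.5},{"delta_pos":[0,-0.016,0.383],"yaw":-0.006,"fingers":0},{"delta_pos":[0,-0.016,0.383],"yaw":-0.006,"fingers":0},{"delta_pos":[0,-0.016,0.383],"yaw":-0.006,"fingers":0},{"delta_pos":[0,-0.016,0.383],"yaw":-0.006,"fingers":0}])

```text
clock: 13.9
eef_pos: [0.5278, 0.0994, 0.1188]
tool_rot: [0.046, 0.999, 0.021, 0.001]
ft_force: [-1.7, 2.4, 6.1]
grip_width: 0.0424
grasp_force: 62.3
```

```bash
python3 - <<'E'
from h import *
o=bot.get_obs(); print(o['ft_force'],o['ft_torque'],o['grip_width'],o['grasp_force'])
M=R.from_quat(o['tool_rot']).as_matrix(); print('n tool',M.T@n,'ex tool',M.T@ex,'ey',M.T@ey)
g=B[0]-.020*ex-[0,0,.012]; to2(g)
E
```

```text
[-1.69285172  2.36250431  6.09542109] [ 0.66837992  0.25210649 -0.05030781] 0.042416644586689325 62.312278747558594
n tool [ 0.57335579  0.05237713 -0.81763059] ex tool [-8.18734574e-01 -6.53523279e-04 -5.74171812e-01] ey [-0.03060781  0.99862716  0.04250827]
from [0.5278 0.0994 0.1188] z [ 0.0041  0.0423 -0.9991] d [ 0.0035 -0.0024  0.0059] yaw 0.001 j [ 0.16  0.38 -0.11  1.07  0.04  0.25]
```

jog_arm(deltas=[{"delta_pos":[0.0115,0.001,-0.0164],"yaw":0,"fingers":0},{"delta_pos":[0.023,0.002,-0.033],"yaw":0,"fingers":0},{"delta_pos":[0.0345,0.003,-0.049],"yaw":0,"fingers":0},{"delta_pos":[0.05,0.0045,-0.071],"yaw":0,"fingers":0},{"delta_pos":[0.075,0.007,-0.107],"yaw":0,"fingers":0},{"delta_pos":[0.1147,0.0105,-0.1635],"yaw":0,"fingers":0},{"delta_pos":[0.16,0.014,-0.23],"yaw":0,"fingers":0},{"delta_pos":[0.2,0.02,-0.4],"yaw":0,"fingers":0},{"delta_pos":[0.2,0.02,-0.45],"yaw":0,"fingers":0},{"delta_pos":[0.2,0.02,-0.45],"yaw":0,"fingers":0}])

```text
clock: 14.9
eef_pos: [0.4692, 0.1047, 0.2566]
tool_rot: [0.046, 0.999, 0.021, 0.004]
ft_force: [0.2, 0.1, -5.2]
grip_width: 0.0422
grasp_force: 62.7
```

```bash
python3 - <<'E'
from h import *
o=bot.get_obs(); print(o['ft_force'])
g=B[2]-.020*ex-[0,0,.012]; to2(g+.05*n+[0,0,.06]); to2(g+.05*n); to2(g)
E
```

```text
[ 0.18885516  0.10140316 -5.19279382]
from [0.4692 0.1047 0.2566] z [ 0.01    0.041  -0.9991] d [-0.0731 -0.7682  0.0975] yaw 0.002 j [ 0.2   0.18 -0.01  1.37  0.04  0.29]
from [0.4692 0.1047 0.2566] z [ 0.01    0.041  -0.9991] d [-0.0718 -0.7765  0.2973] yaw 0.002 j [ 0.2   0.18 -0.01  1.37  0.04  0.29]
from [0.4692 0.1047 0.2566] z [ 0.01    0.041  -0.9991] d [-0.1666 -0.7851  0.4342] yaw 0.002 j [ 0.2   0.18 -0.01  1.37  0.04  0.29]
```

jog_arm(deltas=[{"delta_pos":[-0.02,-0.4,0],"yaw":0.002,"fingers":0},{"delta_pos":[-0.04,-0.768,0],"yaw":0.002,"fingers":0},{"delta_pos":[-0.04,-0.768,0],"yaw":0.002,"fingers":0},{"delta_pos":[-0.04,-0.768,0],"yaw":0.002,"fingers":0},{"delta_pos":[-0.04,-0.768,0],"yaw":0.002,"fingers":0},{"delta_pos":[-0.04,-0.768,0],"yaw":0.002,"fingers":0},{"delta_pos":[-0.04,-0.768,0.1],"yaw":0.002,"fingers":0},{"delta_pos":[-0.04,-0.768,0.1],"yaw":0.002,"fingers":0},{"delta_pos":[-0.04,-0.768,0.1],"yaw":0.002,"fingers":0}])

```text
clock: 15.8
eef_pos: [0.4571, -0.124, 0.212]
tool_rot: [0.046, 0.999, 0.02, -0.002]
ft_force: [0.5, 1.5, -4.0]
grip_width: 0.042
grasp_force: 63.0
```

```bash
cat >> h.py <<'E'
DG=np.array([.0008,.0006,.0018])
def bay(b,s,h,y=0): return B[b]-.020*ex-[0,0,.012]+DG+s/1000*ex+h/1000*n+y/1000*ey
E
python3 - <<'E'
from h import *
o=bot.get_obs(); print(o['ft_force'])
im,W=cam('wrist'); save('w8',im); 
q=((W.reshape(-1,3)-o['eef_pos'])@Rp)*1000; q=q[np.isfinite(q[:,0])]
for s,h in((-12,25),(-3,25),(4,25),(4,0),(0,0)): to2(bay(2,s,h))
E
```

```text
[ 0.5449587   1.48397125 -3.96413202]
from [ 0.4581 -0.1242  0.2131] z [-3.000e-04  3.980e-02 -9.992e-01] d [-0.0596 -0.0089  0.2685] yaw 0.0022 j [-0.29  0.21 -0.08  1.29  0.04 -0.2 ]
from [ 0.4581 -0.1242  0.2131] z [-3.000e-04  3.980e-02 -9.992e-01] d [-0.0841 -0.0089  0.2512] yaw 0.0022 j [-0.29  0.21 -0.08  1.29  0.04 -0.2 ]
from [ 0.4581 -0.1242  0.2131] z [-3.000e-04  3.980e-02 -9.992e-01] d [-0.1032 -0.009   0.2377] yaw 0.0022 j [-0.29  0.21 -0.08  1.29  0.04 -0.2 ]
from [ 0.4581 -0.1242  0.2131] z [-3.000e-04  3.980e-02 -9.992e-01] d [-0.1512 -0.0131  0.3057] yaw 0.0022 j [-0.29  0.21 -0.08  1.29  0.04 -0.2 ]
from [ 0.4581 -0.1242  0.2131] z [-3.000e-04  3.980e-02 -9.992e-01] d [-0.1403 -0.0131  0.3134] yaw 0.0022 j [-0.29  0.21 -0.08  1.29  0.04 -0.2 ]
```

View pics/w8.png

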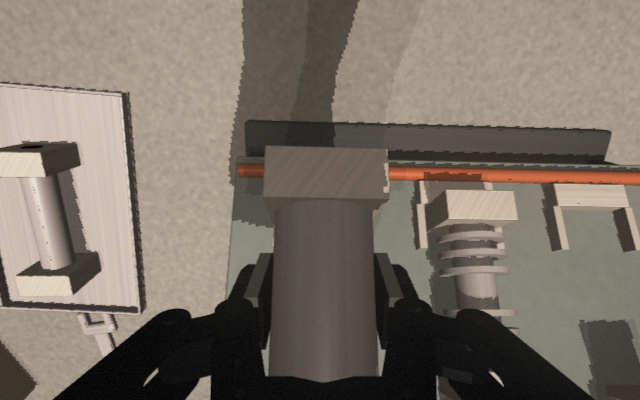

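The wide cartridge is held square, with its lower block at about (325,172). The slim one lies flat in the tray at the left. Next I move to just in front of the spring plate.

jog_arm(deltas=[{"delta_pos":[-0.02,-0.009,0.1],"yaw":0.002,"fingers":0},{"delta_pos":[-0.05,-0.009,0.2],"yaw":0.002,"fingers":0},{"delta_pos":[-0.06,-0.009,0.268],"yaw":0.002,"fingers":0},{"delta_pos":[-0.06,-0.009,0.268],"yaw":0.002,"fingers":0},{"delta_pos":[-0.06,-0.009,0.268],"yaw":0.002,"fingers":0}])

```text
clock: 16.35
eef_pos: [0.4762, -0.1256, 0.1333]
tool_rot: [0.047, 0.999, 0.02, -0.001]
ft_force: [0.8, -0.7, -4.7]
grip_width: 0.0419
grasp_force: 64.6
```

```bash
python3 - <<'E'
from h import *
o=bot.get_obs(); print(o['ft_force'])
im,W=cam('wrist'); q=((W.reshape(-1,3)-B[2])@Rp)*1000; q=q[np.isfinite(q[:,0])]
t=q[(q[:,0]>-95)&(q[:,0]<-62)&(abs(q[:,1])<27)&(q[:,2]>20)]
c=t.mean(0); m=np.linalg.svd(t-c)[2][2]; m*=np.sign(m[2]); print('top plane normal(panel)',m.round(3),'y',np.percentile(t[:,1],[2,98]),'x',np.percentile(t[:,0],[2,98]),'z',np.percentile(t[:,2],[5,50,95]))
t=q[(q[:,0]>-60)&(q[:,0]<-36)&(abs(q[:,2]+13)<1.5)&(abs(abs(q[:,1])-31)<8)]
print('cheeks',[np.percentile(t[t[:,1]*s>0,1],[3,97]).round(1) for s in(-1,1) if (t[:,1]*s>0).sum()>5])
t=q[(q[:,0]<-68)&(q[:,0]>-90)&(abs(q[:,2]+11)<1.5)&(abs(q[:,1])<40)]; print('stop y',len(t),np.percentile(t[:,1],[3,97]) if len(t)>20 else '')
for s,h in((-12,25),(4,25),(4,0),(0,0)): to2(bay(2,s,h))
E
```

```text
[ 0.81670778 -0.70502678 -4.66408934]
top plane normal(panel) [-0.287 -0.006  0.958] y [-23.80804904  23.78574844] x [-83.60263719 -62.30541054] z [26.94354231 31.1269585  34.31890773]
cheeks [array([-34.8, -29. ]), array([27.7, 33. ])]
stop y 113 [-33.13649522 -29.63380919]
from [ 0.4769 -0.1259  0.1339] z [ 0.0026  0.039  -0.9992] d [0.0045 0.0015 0.0052] yaw 0.0005 j [-0.28  0.3  -0.18  1.1   0.04 -0.19]
from [ 0.4769 -0.1259  0.1339] z [ 0.0026  0.039  -0.9992] d [-0.0392  0.0015 -0.0255] yaw 0.0005 j [-0.28  0.3  -0.18  1.1   0.04 -0.19]
from [ 0.4769 -0.1259  0.1339] z [ 0.0026  0.039  -0.9992] d [-0.087  -0.0025  0.0426] yaw 0.0005 j [-0.28  0.3  -0.18  1.1   0.04 -0.19]
from [ 0.4769 -0.1259  0.1339] z [ 0.0026  0.039  -0.9992] d [-0.0761 -0.0025  0.0503] yaw 0.0005 j [-0.28  0.3  -0.18  1.1   0.04 -0.19]
```

```bash
python3 - <<'E'
from h import *
im,W=cam('wrist'); save('w9',im); tilt(W)
o=bot.get_obs(); M=R.from_quat(o['tool_rot']).as_matrix()
q=(W.reshape(-1,3)-o['eef_pos'])@M*1000; q=q[np.isfinite(q[:,0])]
t=q[(abs(q[:,1])<4)&(q[:,0]>5)&(q[:,0]<110)]; t=t[np.argsort(t[:,0])]
for a in range(10,80,4):
    s=t[(t[:,0]>=a)&(t[:,0]<a+4)]
    if len(s): print(a,np.percentile(s[:,2],[2,50,98]).round(1),end=' | ')
E
```

```text
plane 3635 ang 57.2 c [38.9 -0.4 10.1] x [32.3 45.4] z [ 1.4 20. ]
plane 1532 ang -122.6 c [26.   0.2 -3.8] x [20.2 32.3] z [-13.6   4.7]
10 [-78.6 -73.3 -23.3] | 14 [-24.3 -20.3 -16.5] | 18 [-17.9 -13.9 -10.1] | 22 [-11.   -7.6  -3.6] | 26 [-5.3 -1.3  2.5] | 30 [1.  2.7 4. ] | 34 [  1.9   6.2 124.6] | 38 [  8.1  60.8 124.6] | 42 [ 13.8  18.4 124.6] | 46 [122.6 123.9 125.4] | 50 [123.  123.9 125.3] | 54 [122.6 123.9 125. ] | 58 [122.5 124.  125.5] | 62 [122.4 123.9 125.6] | 66 [123.1 125.  136.6] | 70 [134.4 136.1 137.3] | 74 [134.5 135.8 137.2] | 78 [134.5 136.1 137.4] |
```

View pics/w9.png

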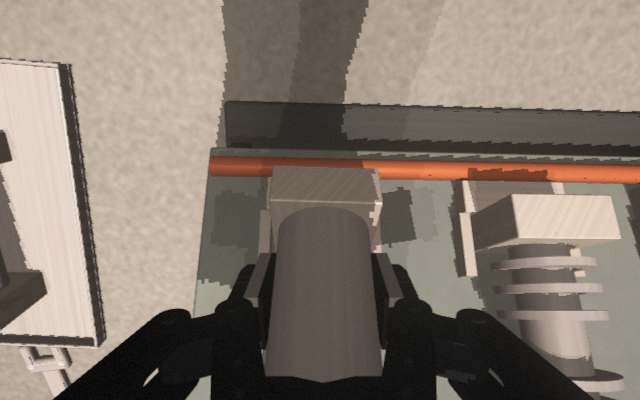

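The cartridge has pivoted in the grip. It stands about 20° steeper than the panel, with its lower end down near the foot stop. I'll work out exactly where it is in panel coordinates.

```bash
cat >> h.py <<'E'
def pose2d(W,b,lo=5,hi=70):
    """side view of the held cartridge in panel frame of bay b: line of near block top"""
    o=bot.get_obs(); M=R.from_quat(o['tool_rot']).as_matrix()
    P=W.reshape(-1,3); P=P[np.isfinite(P[:,0])]
    t=(P-o['eef_pos'])@M*1000; q=(P-B[b])@Rp*1000; q[:,2]+=25
    e=(o['eef_pos']-B[b])@Rp*1000+[0,0,25]; print('tcp in panel',e.round(1),'ft',o['ft_force'].round(1))
    q=q[(t[:,0]>8)&(t[:,0]<90)&(abs(t[:,1])<23)&(t[:,2]>-40)&(t[:,2]<60)]
    q=q[(abs(q[:,1]-np.median(q[:,1]))<23)&(q[:,2]>18)]
    rng=np.random.default_rng(1); best=0
    for _ in range(800):
        a=q[rng.choice(len(q),3,False)]; m=np.cross(a[1]-a[0],a[2]-a[0]); l=np.linalg.norm(m)
        if l<30: continue
        m/=l; m*=np.sign(m[2])
        if abs(m[1])>.12 or m[2]<.7: continue
        k=abs((q-a[0])@m)<.8
        if k.sum()>best: best=k.sum(); K=k
    f=q[K]; c=f.mean(0); m=np.linalg.svd(f-c)[2][2]; m*=np.sign(m[2])
    d=np.array([m[2],0,-m[0]]); s=(f-c)@d
    a,bb=np.percentile(s,[1,99]); near=c+d*a; far=c+d*bb
    print('block top n',m.round(3),'theta(steeper+)',np.degrees(np.arctan2(-m[0],m[2])).round(1),'len',(bb-a).round(1),'near top',near.round(1),'inner top',far.round(1),'near bottom',(near-50*m).round(1),'centre',(near-25*m+70*d).round(1),'y',np.percentile(f[:,1],[2,98]).round(1),K.sum())
E
python3 - <<'E'
from h import *
im,W=cam('wrist'); pose2d(W,2)
e=None
E
```

```text
tcp in panel [-34.8  -0.   41.8] ft [ 0.   0.3 -4.1]
block top n [-0.297  0.007  0.955] theta(steeper+) 17.3 len 59.6 near top [-81.7  -0.9  52.9] inner top [-24.8  -0.9  70.6] near bottom [-66.8  -1.3   5.1] centre [-7.4 -1.1 49.8] y [-22.7  20.5] 4199
```

jog_arm(deltas=[{"delta_pos":[-0.005,0,0.0045],"yaw":0,"fingers":0},{"delta_pos":[-0.0104,-0.0007,0.009],"yaw":0,"fingers":0},{"delta_pos":[-0.02,-0.001,0.0115],"yaw":0,"fingers":0},{"delta_pos":[-0.03,-0.0015,0.014],"yaw":0,"fingers":0},{"delta_pos":[-0.03,-0.0015,0.014],"yaw":0,"fingers":0}])

```text
clock: 17.0
eef_pos: [0.4824, -0.1268, 0.1297]
tool_rot: [0.048, 0.999, 0.02, -0.003]
ft_force: [-8.6, 1.8, 8.9]
grip_width: 0.0417
grasp_force: 65.2
```

```bash
python3 - <<'E'
from h import *
im,W=cam('wrist'); pose2d(W,2); tilt(W)
E
```

```text
tcp in panel [-33.2   0.   35.1] ft [-9.3  1.8  7.9]
block top n [-0.285 -0.002  0.958] theta(steeper+) 16.6 len 60.5 near top [-80.3  -1.1  47.2] inner top [-22.3  -1.1  64.4] near bottom [-66.   -1.   -0.7] centre [-6.  -1.1 43.2] y [-22.5  20.6] 4442
plane 3798 ang -123.6 c [38.9  0.1  9. ] x [32.5 45.5] z [ 0.3 18.8]
plane 1694 ang -105.2 c [31.9 -0.1 25.2] x [20.3 47.2] z [-14.3  78. ]
```

jog_arm(deltas=[{"delta_pos":[-0.011,-0.0005,0.0043],"yaw":0,"fingers":0},{"delta_pos":[-0.022,-0.001,0.0087],"yaw":0,"fingers":0},{"delta_pos":[-0.03,-0.0015,0.016],"yaw":0,"fingers":0},{"delta_pos":[-0.03,-0.0015,0.016],"yaw":0,"fingers":0}])

```text
clock: 17.45
eef_pos: [0.4913, -0.1279, 0.1246]
tool_rot: [0.048, 0.999, 0.02, -0.003]
ft_force: [-8.1, 2.1, 5.8]
grip_width: 0.0423
grasp_force: 69.6
```

```bash
python3 - <<'E'
from h import *
im,W=cam('wrist'); pose2d(W,2); tilt(W)
E
```

```text
tcp in panel [-28.8   0.1  25.8] ft [-8.9  1.8  6.5]
block top n [-0.115 -0.008  0.993] theta(steeper+) 6.6 len 59.8 near top [-76.7  -1.1  49.4] inner top [-17.3  -1.1  56.3] near bottom [-71.   -0.7  -0.2] centre [-4.3 -0.9 32.6] y [-22.8  20.6] 5227
plane 4643 ang 46.8 c [45.1 -0.1  1.4] x [37.6 52.9] z [-6.4 10. ]
plane 2019 ang -135.6 c [ 29.2  -0.6 -10.9] x [20.2 49.9] z [-20.2   8.7]
```

jog_arm(deltas=[{"delta_pos":[-0.01,-0.0005,0.005],"yaw":0,"fingers":0},{"delta_pos":[-0.02,-0.001,0.01],"yaw":0,"fingers":0},{"delta_pos":[-0.026,-0.001,0.014],"yaw":0,"fingers":0},{"delta_pos":[-0.026,-0.001,0.014],"yaw":0,"fingers":0}])

```text
clock: 17.9
eef_pos: [0.4988, -0.1288, 0.1197]
tool_rot: [0.048, 0.999, 0.02, -0.003]
ft_force: [-7.9, 0.4, 3.2]
grip_width: 0.0421
grasp_force: 70.8
```

```bash
python3 - <<'E'
from h import *
im,W=cam('wrist'); pose2d(W,2); tilt(W)
E
```

```text
tcp in panel [-25.4   0.1  17.5] ft [-6.9  0.8  3.5]
block top n [ 0.027 -0.003  1.   ] theta(steeper+) -1.5 len 59.4 near top [-73.   -1.1  50.1] inner top [-13.6  -1.1  48.6] near bottom [-74.3  -1.    0.2] centre [-3.7 -1.1 23.3] y [-23.   20.1] 5673
plane 5633 ang -146.0 c [45.4 -0.3 -7.5] x [20.6 57.6] z [-24.3   1.8]
plane 2189 ang 33.1 c [ 34.2  -1.1 -12.8] x [20.4 57.8] z [-22.1   2.5]
```

The cartridge is now flat on the panel behind the stop. I'll release it, rise, and check.

jog_arm(deltas=[{"delta_pos":[0.012,0,-0.005],"yaw":0,"fingers":0},{"delta_pos":[0.012,0,-0.005],"yaw":0,"fingers":0.6},{"delta_pos":[0.012,0,-0.005],"yaw":0,"fingers":1},{"delta_pos":[0.012,0,-0.005],"yaw":0,"fingers":1},{"delta_pos":[0.012,0,-0.005],"yaw":0,"fingers":1},{"delta_pos":[0.012,0,-0.1],"yaw":0,"fingers":1},{"delta_pos":[0.012,0,-0.22],"yaw":0,"fingers":1},{"delta_pos":[0.012,0,-0.4],"yaw":0,"fingers":1},{"delta_pos":[0.012,0,-0.4],"yaw":0,"fingers":1}])

```text
clock: 18.85
eef_pos: [0.5016, -0.1347, 0.2461]
tool_rot: [0.047, 0.999, 0.018, 0.006]
ft_force: [-0.3, -0.1, 0.7]
grip_width: 0.0853
grasp_force: 0.0
```

```bash
python3 - <<'E'
from h import *
o=bot.get_obs(); print(o['ft_force'],o['eef_pos'])
for nm in('wrist','top'):
    im,W=cam(nm); print(nm); cyl(2,W); save('r'+nm,im)
    q=((W.reshape(-1,3)-B[2])@Rp)*1000; q=q[np.isfinite(q[:,0])]; q=q[(abs(q[:,1])<20)&(abs(q[:,2]-25)<4)&(abs(q[:,0])<69)]
    print(np.polyfit(q[:,0],q[:,2],1), np.percentile(q[:,0],[1,99]))
E
```

```text
[-0.33646399 -0.11600491  0.73966164] [ 0.50160105 -0.13467951  0.24611848]
wrist
low 1625 y [-25.5  23.2] zmax [26.8 28.4]
mid 7002 y [-22.7  19.3] zmax [25.6 31.3]
up 2162 y [-25.9  22.8] zmax [35.7 37.3]
top x [-74.7  65. ]
panel z -25.27
[2.40738198e-03 2.57468632e+01] [-68.09241315  64.99949845]
top
low 47 y [ 4.7 26.4] zmax [26.3 30.8]
mid 150 y [-5.6 23. ] zmax [25.  30.7]
up 37 y [-16.2  26. ] zmax [ 36.8 688.4]
top x [-73.   78.6]
panel z -24.84
[8.06888720e-03 2.59557645e+01] [-66.63992277  55.09888493]
```

The lower end is behind the stop, but the upper end is still about 11 mm proud, resting on the spring plate. I'll press it down gently with closed fingertips on the upper block.

```bash
cat >> h.py <<'E'
xh=np.array([.9926,-.1219,0])
def push(b,h,s=57): return B[b]+s/1000*ex+h/1000*n-.0008*ey-.011*xh
E
python3 - <<'E'
from h import *
o=bot.get_obs(); print(o['eef_pos'])
to2(push(2,36)+[0,0,.025]); to2(push(2,36)); to2(push(2,25))
E
```

```text
[ 0.49945335 -0.13398214  0.24137287]
from [ 0.4995 -0.134   0.2414] z [ 0.006   0.0381 -0.9993] d [-0.1008  0.0096  0.0463] yaw 0.0003 j [-0.28  0.27  0.08  1.38  0.04 -0.19]
from [ 0.4995 -0.134   0.2414] z [ 0.006   0.0381 -0.9993] d [-0.1006  0.0064  0.1296] yaw 0.0003 j [-0.28  0.27  0.08  1.38  0.04 -0.19]
from [ 0.4995 -0.134   0.2414] z [ 0.006   0.0381 -0.9993] d [-0.1216  0.0047  0.1596] yaw 0.0003 j [-0.28  0.27  0.08  1.38  0.04 -0.19]
```

jog_arm(deltas=[{"delta_pos":[-0.1,0.01,0.03],"yaw":0,"fingers":0},{"delta_pos":[-0.1,0.01,0.03],"yaw":0,"fingers":0},{"delta_pos":[-0.1,0.01,0.03],"yaw":0,"fingers":0},{"delta_pos":[-0.1,0.01,0.03],"yaw":0,"fingers":0},{"delta_pos":[-0.1,0.008,0.08],"yaw":0,"fingers":0},{"delta_pos":[-0.1,0.006,0.115],"yaw":0,"fingers":0},{"delta_pos":[-0.1,0.006,0.135],"yaw":0,"fingers":0},{"delta_pos":[-0.1,0.006,0.145],"yaw":0,"fingers":0},{"delta_pos":[-0.1,0.006,0.145],"yaw":0,"fingers":0}])

```text
clock: 19.85
eef_pos: [0.5276, -0.1328, 0.1953]
tool_rot: [0.047, 0.999, 0.02, -0.001]
ft_force: [-0.2, 0.1, 0.1]
grip_width: 0.0001
grasp_force: 0.0
```

jog_arm(deltas=[{"delta_pos":[0,0,0.01],"yaw":0,"fingers":0},{"delta_pos":[0,0,0.02],"yaw":0,"fingers":0},{"delta_pos":[0,0,0.03],"yaw":0,"fingers":0},{"delta_pos":[0,0,0.03],"yaw":0,"fingers":0}])

```text
clock: 20.25
eef_pos: [0.5276, -0.1324, 0.1862]
tool_rot: [0.047, 0.999, 0.02, -0.001]
ft_force: [-0.3, -0.1, -0.7]
grip_width: 0.0001
grasp_force: 0.1
```

```bash
python3 - <<'E'
from h import *
im,W=cam('wrist'); cyl(2,W); save('w10',im)
o=bot.get_obs(); print(o['ft_force'],((o['eef_pos']-B[2])@Rp*1000).round(1))
E
```

```text
low 2930 y [-25.5  23.3] zmax [25.5 26.8]
mid 11866 y [-22.3  19.4] zmax [20.3 54. ]
up 15005 y [-32.3  32.2] zmax [ 83.1 104.6]
top x [-71.8  52.8]
panel z -25.26
[ 0.05266226  0.60455782 -0.24840004] [36.7 -0.1 30.3]
```

View pics/w10.png

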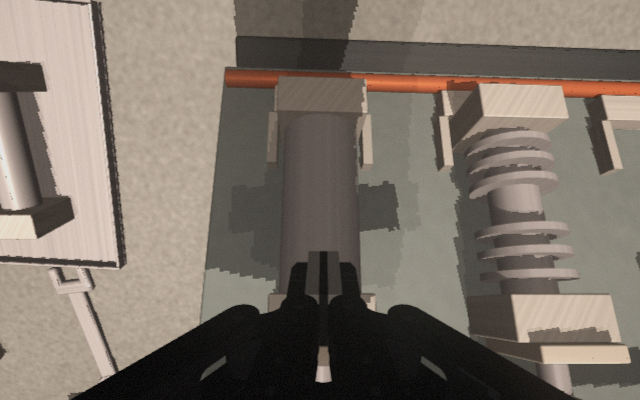

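In this view the cartridge's near edge sits at -71.8 mm, which matches a fitted one from this side. I'll rise and measure it.

jog_arm(deltas=[{"delta_pos":[0,0,-0.08],"yaw":0,"fingers":0},{"delta_pos":[0.1,0,-0.2],"yaw":0,"fingers":0},{"delta_pos":[0.1,0,-0.2],"yaw":0,"fingers":0},{"delta_pos":[0.1,0,-0.2],"yaw":0,"fingers":1},{"delta_pos":[0.1,0,-0.2],"yaw":0,"fingers":1}])

```text
clock: 20.8
eef_pos: [0.498, -0.1319, 0.2459]
tool_rot: [0.047, 0.999, 0.02, -0.001]
ft_force: [1.1, -1.1, 0.1]
grip_width: 0.0283
grasp_force: 0.0
```

```bash
cat >> h.py <<'E'
def fit(W,b):
    q=((W.reshape(-1,3)-B[b])@Rp)*1000; q=q[np.isfinite(q[:,0])]; q=q[(abs(q[:,1])<28)&(q[:,2]>17)&(q[:,2]<45)]
    r=[]
    for nm,a,c in(('low',-66,-52),('up',52,62)):
        t=q[(q[:,0]>a)&(q[:,0]<c)]; r.append(np.median(t[:,2])); print(nm,len(t),'z',r[-1].round(2),'y',np.percentile(t[:,1],[3,97]).mean().round(2),end='; ')
    t=q[q[:,2]>22]; print('xmin',np.percentile(t[t[:,0]<-40,0],1).round(1),'xmax',np.percentile(t[(t[:,0]>40)&(abs(t[:,2]-r[1])<1.5),0],99).round(1))
E
python3 - <<'E'
from h import *
im,W=cam('wrist'); fit(W,2); 
B[1]=(B[0]+B[2])/2; fit(W,1)
o=bot.get_obs(); print(o['eef_pos'])
E
```

```text
low 1138 z 25.61 y -1.18; up 999 z 25.02 y -0.58; xmin -71.7 xmax 103.8
low 1121 z 24.5 y -1.58; up 1162 z 24.25 y -1.71; xmin -71.7 xmax 103.0
[ 0.49788838 -0.1318673   0.24553205]
```

The wide cartridge is seated: both end blocks lie within about 1 mm of the finned one's heights, and its lower edge matches. Now I fetch the slim one from the tray.

```bash
cat >> h.py <<'E'
AX=np.array([np.cos(np.radians(-6.7)),np.sin(np.radians(-6.7)),0])
def to3(tgt,ax):
    o=bot.get_obs(); M=R.from_quat(o['tool_rot']).as_matrix()
    d=M.T@(np.array(tgt)-o['eef_pos'])/.3; e=M.T@ax
    print('from',o['eef_pos'].round(4),'d',d.round(4),'yaw',round(np.arctan2(-e[1],-e[0])/(np.pi/4),4))
SL=np.array([.473,-.388,.0125])
E
python3 - <<'E'
from h import *
to3(SL-.020*AX+[0,0,.13],AX)
E
```

```text
from [ 0.4979 -0.1319  0.2455] d [ 0.0669 -0.8693  0.3094] yaw 0.0281
```

jog_arm(deltas=[{"delta_pos":[0.067,-0.4,0],"yaw":0.028,"fingers":1},{"delta_pos":[0.067,-0.869,0],"yaw":0.028,"fingers":1},{"delta_pos":[0.067,-0.869,0],"yaw":0.028,"fingers":1},{"delta_pos":[0.067,-0.869,0],"yaw":0.028,"fingers":1},{"delta_pos":[0.067,-0.869,0],"yaw":0.028,"fingers":1},{"delta_pos":[0.067,-0.869,0.2],"yaw":0.028,"fingers":1},{"delta_pos":[0.067,-0.869,0.309],"yaw":0.028,"fingers":1},{"delta_pos":[0.067,-0.869,0.309],"yaw":0.028,"fingers":1},{"delta_pos":[0.067,-0.869,0.309],"yaw":0.028,"fingers":1},{"delta_pos":[0.067,-0.869,0.309],"yaw":0.028,"fingers":1}])

```text
clock: 21.85
eef_pos: [0.455, -0.3864, 0.1461]
tool_rot: [0.058, 0.998, 0.019, 0.001]
ft_force: [-0.3, 0.9, 0.3]
grip_width: 0.085
grasp_force: 0.0
```

```bash
python3 - <<'E'
from h import *
im,W=cam('wrist')
q=W.reshape(-1,3);q=q[np.isfinite(q[:,0])]
k=(q[:,2]>.045)&(q[:,2]<.06)&(q[:,1]<-.33)&(q[:,1]>-.44)&(q[:,0]<.56)&(q[:,0]>.38)
print('slim',k.sum(),cv2.minAreaRect(q[k][:,:2].astype('float32')*1000),np.median(q[k][:,2]))
to3(SL-.020*AX,AX)
E
```

```text
slim 4149 ((473.29290771484375, -387.760009765625), (50.045875549316406, 140.37057495117188), 83.51966857910156) 0.05120111365250363
from [ 0.4553 -0.3866  0.1467] d [ 0.0078 -0.0141  0.4473] yaw 0.0016
```

jog_arm(deltas=[{"delta_pos":[0.007,-0.005,0.15],"yaw":0.0016,"fingers":1},{"delta_pos":[0.007,-0.01,0.3],"yaw":0.0016,"fingers":1},{"delta_pos":[0.007,-0.014,0.4],"yaw":0.0016,"fingers":1},{"delta_pos":[0.007,-0.014,0.447],"yaw":0.0016,"fingers":1},{"delta_pos":[0.007,-0.014,0.447],"yaw":0.0016,"fingers":1},{"delta_pos":[0.007,-0.014,0.447],"yaw":0.0016,"fingers":0.5},{"delta_pos":[0.007,-0.014,0.447],"yaw":0.0016,"fingers":0.3},{"delta_pos":[0.007,-0.014,0.447],"yaw":0.0016,"fingers":0},{"delta_pos":[0.007,-0.014,0.447],"yaw":0.0016,"fingers":0},{"delta_pos":[0.007,-0.014,0.447],"yaw":0.0016,"fingers":0},{"delta_pos":[0.007,-0.014,0.447],"yaw":0.0016,"fingers":0}])

```text
clock: 23.0
eef_pos: [0.4518, -0.3851, 0.0113]
tool_rot: [0.059, 0.998, 0.019, 0.0]
ft_force: [-1.2, 0.6, 5.3]
grip_width: 0.0262
grasp_force: 59.2
```

jog_arm(deltas=[{"delta_pos":[0,0,-0.1],"yaw":0,"fingers":0},{"delta_pos":[0,0,-0.2],"yaw":0,"fingers":0},{"delta_pos":[0,0,-0.35],"yaw":0,"fingers":0},{"delta_pos":[0,0,-0.5],"yaw":0,"fingers":0},{"delta_pos":[0,0,-0.65],"yaw":0,"fingers":0},{"delta_pos":[0,0,-0.8],"yaw":0,"fingers":0},{"delta_pos":[0,0,-0.9],"yaw":0,"fingers":0},{"delta_pos":[0,0,-0.9],"yaw":0,"fingers":0}])

```text
clock: 23.8
eef_pos: [0.4521, -0.3966, 0.2846]
tool_rot: [0.059, 0.998, 0.017, 0.003]
ft_force: [0.7, -0.2, -3.4]
grip_width: 0.0265
grasp_force: 59.8
```

```bash
python3 - <<'E'
from h import *
im,W=cam('wrist'); save('w11',im); tilt(W)
o=bot.get_obs(); print(o['grip_width'],o['ft_force'])
to2([.44,.1,.285])
E
```

```text
plane 8863 ang 0.6 c [ 37.1  -0.2 -43.5] x [25.9 47.3] z [-45.1 -41.8]
plane 4429 ang -90.2 c [ 47.3  -0.7 -23.3] x [46.4 48. ] z [-44.3   4.8]
0.02654207867145723 [ 0.35061742  0.05040254 -3.39755455]
from [ 0.4514 -0.3958  0.2812] z [ 0.0035  0.0367 -0.9993] d [0.2324 1.6361 0.0477] yaw -0.0281 j [-0.73  0.46  0.44  1.58  0.03 -0.62]
```

The slim cartridge is held flat and deep. Next I carry it across in front of bay0.

jog_arm(deltas=[{"delta_pos":[0.12,0.82,0],"yaw":-0.028,"fingers":0},{"delta_pos":[0.12,0.82,0],"yaw":-0.028,"fingers":0},{"delta_pos":[0.12,0.82,0],"yaw":-0.028,"fingers":0},{"delta_pos":[0.12,0.82,0],"yaw":-0.028,"fingers":0},{"delta_pos":[0.12,0.82,0],"yaw":-0.028,"fingers":0},{"delta_pos":[0.12,0.82,0],"yaw":-0.028,"fingers":0}])

```text
clock: 24.45
eef_pos: [0.4419, -0.141, 0.287]
tool_rot: [0.044, 0.999, 0.022, -0.003]
ft_force: [-1.3, -1.3, -3.1]
grip_width: 0.0264
grasp_force: 60.3
```

jog_arm(deltas=[{"delta_pos":[0.11,0.81,0],"yaw":0,"fingers":0},{"delta_pos":[0.11,0.81,0],"yaw":0,"fingers":0},{"delta_pos":[0.11,0.81,0],"yaw":0,"fingers":0},{"delta_pos":[0.11,0.81,0],"yaw":0,"fingers":0},{"delta_pos":[0.11,0.81,0],"yaw":0,"fingers":0},{"delta_pos":[0.11,0.81,0],"yaw":0,"fingers":0},{"delta_pos":[0.11,0.81,0],"yaw":0,"fingers":0}])

```text
clock: 25.15
eef_pos: [0.4333, 0.0986, 0.2967]
tool_rot: [0.047, 0.999, 0.019, -0.003]
ft_force: [-0.5, -1.6, -4.1]
grip_width: 0.026
grasp_force: 60.8
```

```bash
cat >> h.py <<'E'
B[0]=B[0]-.0005*ey
def P(b,x,h,y=0): return B[b]+x/1000*ex+(h-25)/1000*n+y/1000*ey
E
python3 - <<'E'
from h import *
o=bot.get_obs(); print(o['ft_force'])
f=lambda x,h:P(0,x,h)-.0927*xh+[0,0,.0065]
for a in((32,40),(32,3),(32,-3)): to2(f(*a))
im,W=cam('wrist'); tilt(W)
E
```

```text
[-0.50938896 -1.56160797 -4.14256357]
from [0.4333 0.0986 0.2967] z [-0.0037  0.038  -0.9993] d [-0.1171  0.0191  0.3971] yaw 0.0029 j [0.2  0.11 0.01 1.47 0.04 0.29]
from [0.4333 0.0986 0.2967] z [-0.0037  0.038  -0.9993] d [-0.1886  0.0133  0.4975] yaw 0.0029 j [0.2  0.11 0.01 1.47 0.04 0.29]
from [0.4333 0.0986 0.2967] z [-0.0037  0.038  -0.9993] d [-0.2002  0.0124  0.5138] yaw 0.0029 j [0.2  0.11 0.01 1.47 0.04 0.29]
plane 8892 ang -0.2 c [ 38.   -0.  -39.9] x [26.9 48.3] z [-41.3 -38.4]
plane 4564 ang -90.5 c [ 48.4  -0.2 -19.8] x [47.6 49.1] z [-40.9   8.4]
```

jog_arm(deltas=[{"delta_pos":[-0.03,0.019,0.15],"yaw":0.003,"fingers":0},{"delta_pos":[-0.07,0.019,0.3],"yaw":0.003,"fingers":0},{"delta_pos":[-0.1,0.019,0.409],"yaw":0.003,"fingers":0},{"delta_pos":[-0.12,0.017,0.44],"yaw":0.003,"fingers":0},{"delta_pos":[-0.15,0.015,0.478],"yaw":0.003,"fingers":0},{"delta_pos":[-0.172,0.013,0.509],"yaw":0.003,"fingers":0},{"delta_pos":[-0.172,0.013,0.509],"yaw":0.003,"fingers":0},{"delta_pos":[-0.172,0.013,0.509],"yaw":0.003,"fingers":0}])

```text
clock: 26.0
eef_pos: [0.4869, 0.1029, 0.1473]
tool_rot: [0.049, 0.999, 0.02, -0.0]
ft_force: [0.0, -0.8, -4.0]
grip_width: 0.0261
grasp_force: 60.9
```

```bash
python3 - <<'E'
from h import *
f=lambda x,h:P(0,x,h)-.0927*xh+[0,0,.0065]
to2(f(26,3))
im,W=cam('wrist'); tilt(W); o=bot.get_obs(); print(o['ft_force'],((o['eef_pos']-P(0,0,0))@Rp*1000).round(1))
E
```

```text
from [0.4869 0.1029 0.1473] z [ 0.0019  0.0398 -0.9992] d [0.008  0.0008 0.0113] yaw -0.0063 j [ 0.18  0.28 -0.17  1.11  0.04  0.28]
plane 8961 ang 0.0 c [ 37.6  -0.1 -40. ] x [26.6 47.9] z [-41.7 -38.4]
plane 4496 ang -90.5 c [ 48.   -0.6 -20. ] x [47.1 48.7] z [-40.5   8.2]
[ 0.22380633  0.93247961 -3.57567977] [-42.2  -0.1  63.1]
```

jog_arm(deltas=[{"delta_pos":[0.005,-0.001,0.022],"yaw":0,"fingers":0},{"delta_pos":[0.0087,-0.0016,0.044],"yaw":0,"fingers":0},{"delta_pos":[0.01,-0.0024,0.063],"yaw":0,"fingers":0},{"delta_pos":[0.0112,-0.0032,0.082],"yaw":0,"fingers":0},{"delta_pos":[0.0112,-0.0032,0.082],"yaw":0,"fingers":0}])

```text
clock: 26.55
eef_pos: [0.482, 0.1038, 0.121]
tool_rot: [0.049, 0.999, 0.02, -0.002]
ft_force: [-3.3, 2.0, 2.2]
grip_width: 0.0263
grasp_force: 62.4
```

```bash
python3 - <<'E'
from h import *
im,W=cam('wrist'); tilt(W); o=bot.get_obs(); print(o['ft_force'],((o['eef_pos']-P(0,0,0))@Rp*1000).round(1))
E
```

```text
plane 8104 ang 13.8 c [ 41.1  -0.2 -30.6] x [30.6 51.3] z [-34.  -27.1]
plane 569 ang -15.7 c [ 30.4  -0.8 -25.3] x [20.1 50.2] z [-31.1 -21.7]
[-3.05180012  3.49323791  1.9885873 ] [-61.3  -0.   44.5]
```

jog_arm(deltas=[{"delta_pos":[-0.002,-0.001,0.022],"yaw":0,"fingers":0},{"delta_pos":[-0.005,-0.002,0.044],"yaw":0,"fingers":0},{"delta_pos":[-0.009,-0.003,0.066],"yaw":0,"fingers":0},{"delta_pos":[-0.009,-0.003,0.066],"yaw":0,"fingers":0}])

```text
clock: 27.0
eef_pos: [0.484, 0.1029, 0.1006]
tool_rot: [0.049, 0.999, 0.019, -0.002]
ft_force: [-3.6, 2.8, -1.2]
grip_width: 0.0261
grasp_force: 64.5
```

```bash
python3 - <<'E'
from h import *
im,W=cam('wrist'); tilt(W); o=bot.get_obs(); print(o['ft_force'],((o['eef_pos']-P(0,0,0))@Rp*1000).round(1)); pose2d(W,0)
E
```

```text
plane 7137 ang 26.4 c [ 42.9  -0.1 -21.7] x [33.3 52.6] z [-27.1 -16.2]
plane 1632 ang 1.7 c [37.9 -0.1 91.1] x [28.8 47.1] z [89.5 92.9]
[-3.83789253  1.66316777 -1.03325481] [-71.1  -0.8  26.6]
tcp in panel [-71.1  -0.8  26.6] ft [-3.8  1.7 -1. ]
block top n [0.156 0.004 0.988] theta(steeper+) -9.0 len 21.5 near top [-104.1   -2.7   70.9] inner top [-82.8  -2.7  67.5] near bottom [-111.9   -2.9   21.5] centre [-38.8  -2.8  35.3] y [-24.7  19.3] 6179
```

Pivoting works: it is now 9° flatter than the panel. Next I slide it up the slope against the plate, with about 2 mm of lateral correction.

jog_arm(deltas=[{"delta_pos":[-0.02,0.003,-0.018],"yaw":0,"fingers":0},{"delta_pos":[-0.045,0.0067,-0.037],"yaw":0,"fingers":0},{"delta_pos":[-0.07,0.0067,-0.055],"yaw":0,"fingers":0},{"delta_pos":[-0.09,0.0067,-0.068],"yaw":0,"fingers":0},{"delta_pos":[-0.105,0.0067,-0.079],"yaw":0,"fingers":0},{"delta_pos":[-0.118,0.0067,-0.087],"yaw":0,"fingers":0},{"delta_pos":[-0.118,0.0067,-0.087],"yaw":0,"fingers":0}])

```text
clock: 27.75
eef_pos: [0.5175, 0.1008, 0.126]
tool_rot: [0.049, 0.999, 0.02, -0.005]
ft_force: [-7.8, 3.6, -8.8]
grip_width: 0.0261
grasp_force: 63.5
```

```bash
python3 - <<'E'
from h import *
im,W=cam('wrist'); tilt(W); pose2d(W,0)
E
```

```text
plane 7112 ang 25.9 c [ 42.3  -0.1 -22.6] x [32.6 52. ] z [-27.8 -17.1]
plane 1518 ang 37.4 c [45.  -0.4 50.7] x [38.  51.2] z [44.6 56.3]
tcp in panel [-30.    1.2  28.1] ft [-7.8  3.9 -9.3]
block top n [ 0.167 -0.01   0.986] theta(steeper+) -9.6 len 21.7 near top [-61.7  -1.   72.9] inner top [-40.3  -1.   69.3] near bottom [-70.   -0.5  23.6] centre [ 3.2 -0.8 36.6] y [-22.7  21.3] 5958
```

jog_arm(deltas=[{"delta_pos":[-0.006,0.002,-0.004],"yaw":0,"fingers":0},{"delta_pos":[-0.011,0.002,-0.0077],"yaw":0,"fingers":0},{"delta_pos":[-0.011,0.002,-0.0077],"yaw":0,"fingers":0},{"delta_pos":[-0.016,0.002,0.004],"yaw":0,"fingers":0},{"delta_pos":[-0.02,0.001,0.0143],"yaw":0,"fingers":0},{"delta_pos":[-0.02,0.001,0.0143],"yaw":0,"fingers":0}])

```text
clock: 28.4
eef_pos: [0.5218, 0.1006, 0.121]
tool_rot: [0.049, 0.999, 0.02, -0.007]
ft_force: [-11.7, 2.8, -5.6]
grip_width: 0.0263
grasp_force: 65.1
```

```bash
python3 - <<'E'
from h import *
im,W=cam('wrist'); tilt(W); pose2d(W,0)
E
```

```text
plane 6745 ang -149.6 c [ 43.7  -0.1 -19. ] x [34.4 53. ] z [-24.9 -12.9]
plane 1804 ang 38.3 c [48.9 -0.6 45.5] x [42.  55.9] z [39.3 52. ]
tcp in panel [-28.7   1.6  21.5] ft [-11.2   3.3  -6.9]
block top n [ 0.093 -0.002  0.996] theta(steeper+) -5.4 len 21.5 near top [-63.7  -0.1  63.5] inner top [-42.3  -0.1  61.4] near bottom [-68.4   0.   13.7] centre [ 3.6 -0.  32. ] y [-22.2  21.9] 5787
```

jog_arm(deltas=[{"delta_pos":[-0.006,0,0.008],"yaw":0,"fingers":0},{"delta_pos":[-0.012,-0.001,0.016],"yaw":0,"fingers":0},{"delta_pos":[-0.017,-0.0015,0.0245],"yaw":0,"fingers":0},{"delta_pos":[-0.017,-0.0015,0.0245],"yaw":0,"fingers":0}])

```text
clock: 28.85
eef_pos: [0.5265, 0.1001, 0.1136]
tool_rot: [0.049, 0.999, 0.02, -0.007]
ft_force: [-11.4, 3.6, -6.3]
grip_width: 0.0264
grasp_force: 67.6
```

```bash
python3 - <<'E'
from h import *
im,W=cam('wrist'); tilt(W); pose2d(W,0)
E
```

```text
plane 6271 ang 35.0 c [ 44.7  -0.2 -14.7] x [35.8 53.7] z [-21.1  -7.8]
plane 2038 ang 63.5 c [44.7 -0.3 26.9] x [21.4 63.1] z [-18.5  62.8]
tcp in panel [-29.1   1.7  12.7] ft [-11.5   3.3  -5.8]
block top n [0.012 0.003 1.   ] theta(steeper+) -0.7 len 21.6 near top [-67.7  -0.2  50.9] inner top [-46.1  -0.2  50.6] near bottom [-68.3  -0.3   0.9] centre [ 2.  -0.3 25.1] y [-22.1  22. ] 5512
```

It lies flat behind the stop, about 3 mm up the slope from it. I'll ease it down, release, and rise.

jog_arm(deltas=[{"delta_pos":[0.005,0,0.0034],"yaw":0,"fingers":0},{"delta_pos":[0.0096,0,0.0067],"yaw":0,"fingers":0},{"delta_pos":[0.0096,0,0.0067],"yaw":0,"fingers":0},{"delta_pos":[0.0096,0,0.0067],"yaw":0,"fingers":0.6},{"delta_pos":[0.0096,0,0.0067],"yaw":0,"fingers":1},{"delta_pos":[0.0096,0,0.0067],"yaw":0,"fingers":1},{"delta_pos":[0.0096,0,0.0067],"yaw":0,"fingers":1},{"delta_pos":[0.01,0,-0.1],"yaw":0,"fingers":1},{"delta_pos":[0.01,0,-0.25],"yaw":0,"fingers":1},{"delta_pos":[0.01,0,-0.4],"yaw":0,"fingers":1},{"delta_pos":[0.01,0,-0.4],"yaw":0,"fingers":1}])

```text
clock: 30.0
eef_pos: [0.5331, 0.0957, 0.244]
tool_rot: [0.049, 0.999, 0.021, 0.007]
ft_force: [1.0, -0.4, -0.8]
grip_width: 0.0855
grasp_force: 0.0
```

```bash
python3 - <<'E'
from h import *
o=bot.get_obs(); print(o['eef_pos'],o['ft_force'])
B[1]=(B[0]+B[2])/2
im,W=cam('wrist')
for b in(0,1,2): print(b); fit(W,b)
to2([.38,-.1,.3])
E
```

```text
[0.53309262 0.09568287 0.24395261] [ 0.95569525 -0.41201843 -0.76484955]
0
low 1171 z 24.68 y 0.67; up 1244 z 24.72 y 0.51; xmin -71.8 xmax 107.8
1
low 1304 z 24.88 y 0.64; up 1305 z 24.75 y -1.3; xmin -71.7 xmax 67.4
2
low 720 z 25.71 y 14.76;
  return _methods._mean(a, axis=axis, dtype=dtype,
  ret = ret.dtype.type(ret / rcount)
Traceback (most recent call last):
  File "h.py", line 85, in fit
    t=q[(q[:,0]>a)&(q[:,0]<c)]; r.append(np.median(t[:,2])); print(nm,len(t),'z',r[-1].round(2),'y',np.percentile(t[:,1],[3,97]).mean().round(2),end='; ')
                                                                                                    ~~~~~~~~~~~~~^^^^^^^^^^^^^^^
IndexError: index -1 is out of bounds for axis 0 with size 0
```

The slim cartridge is fitted. I'll pull the arm back and do a final check with the top camera.

jog_arm(deltas=[{"delta_pos":[0.2,0,-0.15],"yaw":0,"fingers":1},{"delta_pos":[0.6,0,-0.15],"yaw":0,"fingers":1},{"delta_pos":[0.6,0,-0.15],"yaw":0,"fingers":1},{"delta_pos":[0.6,0,-0.15],"yaw":0,"fingers":1},{"delta_pos":[0.6,0,-0.15],"yaw":0,"fingers":1},{"delta_pos":[0.6,0,-0.15],"yaw":0,"fingers":1},{"delta_pos":[0.6,0,-0.15],"yaw":0,"fingers":1}])

```text
clock: 30.75
eef_pos: [0.3505, 0.1112, 0.2814]
tool_rot: [0.049, 0.999, 0.02, -0.001]
ft_force: [-0.6, -0.2, 0.4]
grip_width: 0.0853
grasp_force: 0.0
```

```bash
python3 - <<'E'
from h import *
B[1]=(B[0]+B[2])/2
im,W=cam('top')
W0=np.load('top.npy')
for w in(W0,W):
    for b in(0,1,2):
        try: print(b,end=' '); fit(w,b)
        except Exception as e: print('hidden')
save('end',cv2.resize(im[120:270,230:450],None,fx=3.5,fy=3.5))
print(bot.get_obs()['eef_pos'])
E
```

```text
0 low 61 z 24.82 y 1.56; up 52 z 24.92 y 2.94; xmin -312.2 xmax 124.4
1 low 66 z 24.49 y 1.7; up 55 z 24.42 y 2.73; xmin -312.1 xmax 125.0
2 low 66 z 24.93 y 1.98; up 57 z 24.79 y 2.72; xmin -313.5 xmax 123.7
0 low 65 z 24.53 y 1.74; up 52 z 25.17 y 2.98; xmin -292.0 xmax 124.7
1 low 61 z 24.58 y 1.86; up 50 z 24.23 y 2.8; xmin -313.6 xmax 124.7
2 low 67 z 25.54 y 2.32; up 57 z 25.15 y 2.13; xmin -311.4 xmax 125.1
[0.35059011 0.11119782 0.28128348]
```

View pics/end.png

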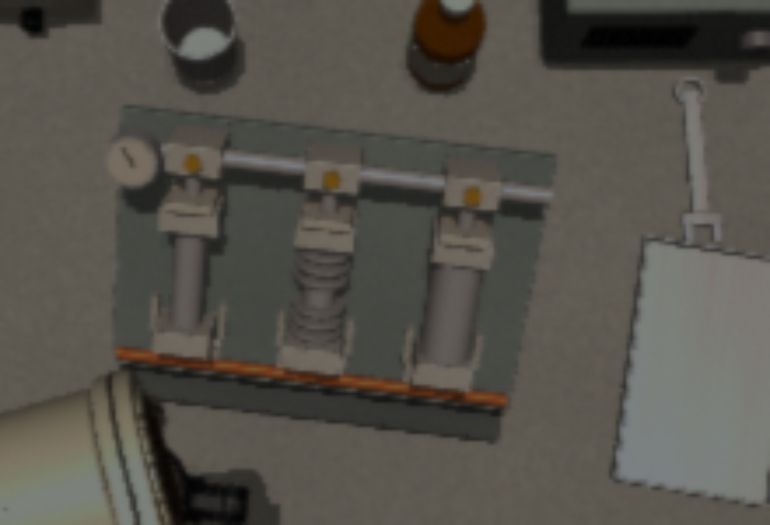

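The picture shows slim in the left bay (190,280), finned in the middle (320,290) and wide in the right bay (452,310). All are seated within 1 mm of the original heights, so I'm handing in.

```bash
python3 -c "
from workcell import bot
print(bot.job_done())"
```

```text
the job is handed in; nothing more can be done
None
```

The wide and slim cartridges are swapped and the job is handed in at about 31 s; the top camera shows both seated to within about 1 mm and the finned one where it was, but no verdict came back.

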